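Draw the descaling cartridge from the steamer's water unit

ROBOT

A 6-joint arm with a two-finger parallel gripper is mounted at the origin on the work surface. World frame = base frame: x ahead of the robot, y to its left, z up, the work surface at z = 0. Lengths are in mm, angles in rad, forces in N, time in s.
With the tool pointing down it reaches from about 350 to 975 mm from the base axis. Payload 7.1 kg.
Tool frame: the origin (TCP) lies midway between the tips of the shut fingers; the grasp point (between the pads) lies 19 mm behind it (ctrl.hold_point_z is the distance from the TCP to the grasp point, in mm); z points along the fingers, y is the direction in which the jaws open and shut (so a half turn about z gives the same grasp; the last joint's range is limited). The gripper opens to 88 mm and grips with 3 to 60 N. Pads are 20 mm wide; open, the fingers measure 115 mm over their backs; the gripper's body (75 mm by 178 mm) begins 61 mm behind the grasp point.
Start: joints at [1.295, 0.423, 1.63, -0, 1.089, -0.019], TCP at [158.71, 604.496, 222.675] pointing down, gripper open.
Joint ranges: [-3, 3], [-0.9, 2.11], [0.09, 2.58], [-1.31, 4.45], [0.11, 2.69], [-2.54, 2.54]. Speed limits (rad/s): [2.39, 2.39, 3.01, 3.14, 3.14, 3.14].

INTERFACE

Orientations are given as a rotation vector (axis times angle).
In Python, from workcell import ctrl, eyes gives the robot as it stands.
- The arm moves only by the tool move_arm, never from a script. Its argument "deltas" is a list of rows, each a list of 6 numbers: the shift along the tool's x, y, z in mm, then the turn, a rotation vector about the tool's x, y, z in rad. A call has 1 to 5 rows; each row shifts and turns the pose as measured when the row begins, along the tool's axes as they then stand; what a row does not reach is not made up. A row lasts 1/12 s, in which the tool goes at most 41.7 mm and 7.16 degrees, less where a joint would pass 70% of its speed; a pose out of reach is approached as far as the arm can. A call is refused whole if a number of a shift passes 41.7 or a number of a turn 0.125, either way. A call with a gripper value outside its range is refused whole. "hand" is the closure, from -1 (fully open) to 1 (shut), set as the call begins (left out, the last holds). The fingers move at their own pace and stop on an object; the grip force is fixed at half the most. Time passes only in rows, so rows that do not move let the fingers close. It gives the time, the measured TCP pose, the force and the opening at its end, in the units of the state.
- ctrl.get_obs(): the state, without advancing time (a new reading comes with each control period).
- eyes.get_image(name): name is "scene" or "side" or "wrist"; returns a dict with "frame" (420x560x3 uint8, red, green, blue), "range_z" (420x560 float32, mm along the optical axis (not along the pixel's ray), 0 where there is no reading), "fx", "fy", "cx", "cy" (pixels), "cam_to_world" (4x4, takes a point from camera to world coordinates). Camera axes: x right, y down, z forward; pixel columns grow to the right and rows downward; lengths in mm; the calibration is good to about 2 mm. A picture is of the moment at which its call begins.
- ctrl.close_job(): hands the job in, once; it reports no verdict.
The state is a dict: "t": time; "qpos": joint angles; "qvel": joint speeds; "joint_torque": joint torques, N m; "ee_pos": TCP position; "orientation": TCP orientation; "ft_force": force on the tool from outside, world axes, zero at the start; "moment": the same for the moment, N m; "width": finger opening in mm.
Only numpy, scipy, OpenCV 4.12 (cv2) and the standard library are available. Lean on these libraries where they do the work, as an engineer would, in place of code of your own. Each camera call takes 0.05 s, during which the arm holds its last target.

TASK

Stop the steamer's water unit by pressing the red button in its recess all the way in with the tip of the stylus, and stand the stylus back in its wooden block. Then pinch the cartridge's two orange side catches together, lift the cartridge straight out and finish while still holding it there by the pinched catches, level, still and a good 5 cm clear above the unit. Leave the salsa bowl, the spice jar and the bean masher where they stand.

Things in the scene. Friction and masses are not known exactly. Their poses are not given: they have to be found in the camera images.
- unit: the steamer's water unit: grey plastic box fixed to the counter, 150 (x) x 230 (y) x 70 mm high. Origin: centre of its underside, z up. The cartridge's well is centred at y = +40 mm; the button recess, a round vertical shaft 16 mm wide in a yellow square frame, is at x = -30 mm, y = -80 mm
- recess_mouth (a point): the centre of the recess's mouth, level with the unit's top (70 mm above the counter)
- stop_top (a point): centre of the top face of the red stop button (14 mm across), 12 mm down the recess when out; it moves with the button
- stop (a joint): travel of the stop button: 0 m out, 0.005 m fully in (downwards). It springs back when let go; about 1 N starts it, 4 N takes it fully in
- cartridge: white descaling cartridge, 0.2 to 0.35 kg, in the unit's well with 2 mm play. Origin: centre of its underside, 10 mm above the counter when seated; x, y run with the unit's. White body 84 (x) x 56 (y) x 62 mm high, 2 mm of it above the unit's top; blue neck 48 x 24 mm up to 92 mm; two upright orange catch tabs at the neck's +y and -y faces, tops at 100 mm, 40 mm of them above the unit.
- pad_left (a point): middle of the outer face of the +y catch tab, 86 mm above the cartridge's origin; moves with the catch. Tab 26 mm wide (x), 5 mm thick; over both outer faces 56 mm with the catches out, 40 mm pinched
- pad_right (a point): the same on the -y catch tab
- catch_left (a joint): travel of the +y catch towards the neck: 0 m out, 0.008 m fully pinched; sprung, 4 N at the start, 8 N fully in, springs back out. A hook low on it sits under the unit's rim: both catches must be in over 4 mm before the cartridge can be drawn straight up
- catch_right (a joint): the same for the -y catch
- stylus: stylus standing upright, tip down in the wooden block; 50 g, 129 mm long. Origin at the tip; z runs up to the handle's end; x, y square to the handle's flats. Steel shank 8 mm thick from 0 to 48 mm; black collar 24 mm across from 48 to 54 mm, resting on the block's top; green square handle 14 x 14 mm from 54 to 129 mm. Its yaw is the block's
- stylus_tip (a point): the stylus's tip (its origin)
- stylus_grip (a point): a point on the axis in the handle, 95 mm from the tip: a place to grip
- block: wooden block fixed to the counter, 60 x 60 x 50 mm high, with one vertical hole 16 mm wide through its middle: the stylus's home. Origin: centre of its underside
- block_hole (a point): centre of the hole's mouth in the block's top, 50 mm above the counter
- bowl: cobalt-blue ceramic salsa bowl, 124 mm across, 55 mm high; origin at the centre of its underside. A bystander.
- shaker: terracotta-coloured spice jar with a steel cap, 52 mm across, 90 mm high; origin at the centre of its underside. A bystander.
- masher: light wooden bean masher standing on its head, 76 mm across, 245 mm high; origin at the centre of its underside. A bystander.
There are look-alikes about, which are no part of the job. What is meant by the block is not purple, and is the smaller of those in its own colour. What is shaped like the stylus but blue or yellow is not meant.

How it is judged (in metres and radians):
On the way, in this order (a step that is already met when the one before it is completed fails the run):
1. the stop button is pressed all the way in (over 4 mm of its 5) by the tip of the stylus (value of joint stop above 0.004 m and contact force between stylus and unit above 0.5 N and distance between stylus_tip and stop_top below 0.01 m), for 0.1 s.
2. the stylus stands in the hole of its block, let go (horizontal distance between stylus_tip and block_hole below 0.012 m and z of stylus_tip in the frame of block_hole below -0.03 m and angle between stylus's own z axis and vertical below 0.25 rad and contact force between the fingers and stylus below 0.1 N), for 0.2 s.
3. both catches are pinched in by over 5 mm with the cartridge still in its seat (value of joint each of catch_left, catch_right above 0.005 m and contact force between the fingers and cartridge above 2 N and z of cartridge in the frame of unit below 0.02 m), for 0.1 s.
At the end, for the whole second after the job is handed in: cartridge held by the fingers over the unit (origins within 140 mm), touching none of it, underside 30 mm or more above its top, both catches in over 5 mm, tilt under 0.3 rad, still; button out; stylus let go in its block: tip over 30 mm deep, within 12 mm of the axis, tilt under 0.25 rad (all of step 2 and value of joint each of catch_left, catch_right above 0.005 m and contact force between the fingers and cartridge above 2 N and z of cartridge in the frame of unit above 0.1 m and contact force between cartridge and unit below 0.1 N and horizontal distance between cartridge and unit below 0.14 m and angle between cartridge's own z axis and vertical below 0.3 rad and linear speed of cartridge below 0.03 m/s and value of joint stop below 0.001 m); the arm keeps its last pose, push and grip.
It fails at once if the salsa bowl, spice jar or bean masher is moved by more than 30 mm (distance of any of bowl, shaker, masher from where it was at the start of the episode above 0.03 m).
It also fails if it takes over 58 s, if anything falls off the work surface, if the arm or the gripper's body presses on something with over 40 N, if the wrist force passes 120 N, or if a joint passes its speed limit or range.

## Working session

There is one attempt and no reset: what is moved stays moved. The work goes in short steps, Python scripts to look and compute and a tool call to move; the robot and the scene stay as the last step left them, time stands still between calls to the robot, and variables do not carry over. Pictures are saved under pics/ and viewed, and the job is handed in when it is done.

Besides the shell and the picture viewer there is one more tool, called as name([rows], argument=value, ...), one row to a line, values as JSON. move_arm: Moves the arm, as the interface text tells. Its arguments: {"type":"object","properties":{"deltas":{"type":"array"},"hand":{"type":"number"}},"required":["deltas"]}

```bash
ls; mkdir -p pics
python3 - <<'E'
from workcell import ctrl, eyes
import cv2, numpy as np, pickle
print(ctrl.get_obs(), ctrl.hold_point_z)
for n in ("scene","side","wrist"):
    d=eyes.get_image(n); pickle.dump(d,open(f"{n}0.pkl","wb"))
    cv2.imwrite(f"pics/{n}0.png",d["frame"][:,:,::-1]); print(n,d["fx"],d["cam_to_world"].round(3).tolist())
E
```

```text
pics
{'t': 0.0, 'qpos': array([ 1.29497632e+00,  4.23844707e-01,  1.63064996e+00, -1.64392693e-06,
        1.08860188e+00, -1.90275771e-02]), 'qvel': array([-1.59906667e-03, -9.40569724e-04,  5.53287949e-04, -1.08480369e-03,
       -3.16363475e-04, -5.90619959e-05]), 'joint_torque': array([ 3.39542974e-03, -5.44635093e+01, -2.73667145e+01,  6.45583682e-02,
        2.29651260e-02, -8.86097519e-05]), 'ee_pos': array([158.58329743, 603.99185436, 221.91501352]), 'orientation': array([-4.02231814e-01, -3.11551434e+00,  2.33685410e-03]), 'ft_force': array([ 0.5373003 , -0.06458371, -0.42069463]), 'moment': array([-0.03106424,  0.00863196, -0.02632022]), 'width': 87.59287268143211} 18.700000000000003
scene 480.4009247343919 [[-0.785, 0.401, -0.473, 1299.172], [0.62, 0.51, -0.596, 838.254], [0.002, -0.761, -0.649, 995.973], [0.0, 0.0, 0.0, 1.0]]
side 444.69649408797125 [[-0.844, -0.365, 0.394, 163.163], [-0.536, 0.596, -0.597, 671.89], [-0.017, -0.715, -0.699, 870.921], [0.0, 0.0, 0.0, 1.0]]
wrist 307.1997725672136 [[0.254, 0.934, 0.249, 91.601], [0.967, -0.246, -0.067, 621.444], [-0.001, 0.258, -0.966, 383.46], [0.0, 0.0, 0.0, 1.0]]
```

View pics/scene0.png

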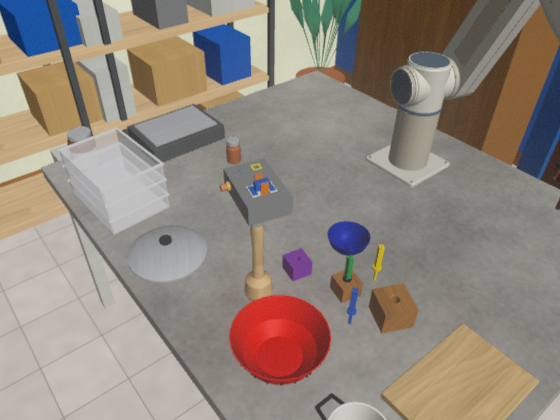

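View pics/side0.png

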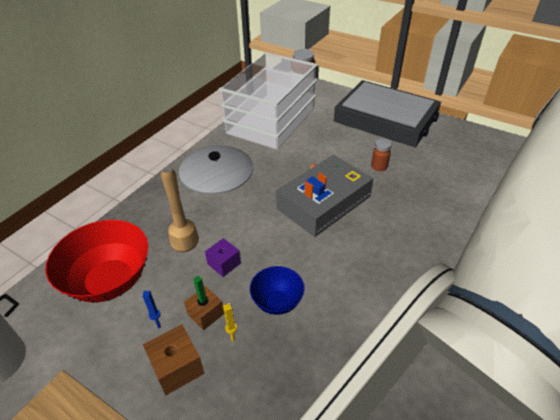

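View pics/wrist0.png

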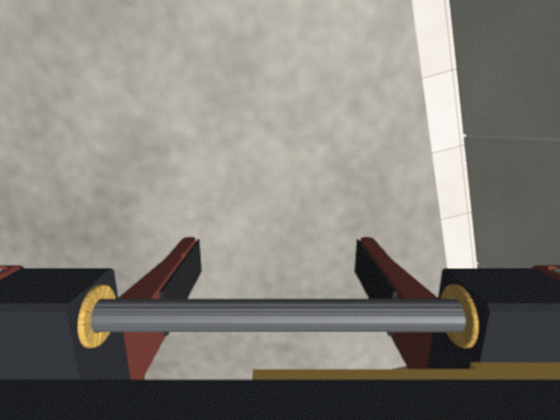

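```bash
cat > h.py <<'E'
import cv2, numpy as np, pickle
def load(n): return pickle.load(open(n+".pkl","rb"))
def p3(d,u,v,z=None):
    """3d point from depth, or ray∩plane z"""
    r=np.array([(u-d["cx"])/d["fx"],(v-d["cy"])/d["fy"],1.0]); T=d["cam_to_world"]
    if z is None:
        return T[:3,:3]@(r*d["range_z"][int(round(v)),int(round(u))])+T[:3,3]
    w=T[:3,:3]@r; return T[:3,3]+w*(z-T[2,3])/w[2]
def crop(d,x0,y0,x1,y1,s,name):
    im=d["frame"][y0:y1,x0:x1,::-1]; cv2.imwrite("pics/"+name,cv2.resize(im,None,fx=s,fy=s,interpolation=cv2.INTER_CUBIC))
def cloud(d):
    v,u=np.mgrid[0:420,0:560]; z=d["range_z"]; P=np.stack([(u-d["cx"])/d["fx"]*z,(v-d["cy"])/d["fy"]*z,z],-1)
    T=d["cam_to_world"]; return P@T[:3,:3].T+T[:3,3]
E
python3 - <<'E'
from h import *
a=load("scene0");b=load("side0")
crop(a,210,145,310,225,7,"sc_unit.png");crop(a,310,220,430,340,5,"sc_blk.png")
crop(b,270,150,380,235,7,"si_unit.png");crop(b,130,260,250,350,6,"si_blk.png")
E
```

```text
(no output)
```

View pics/sc_unit.png

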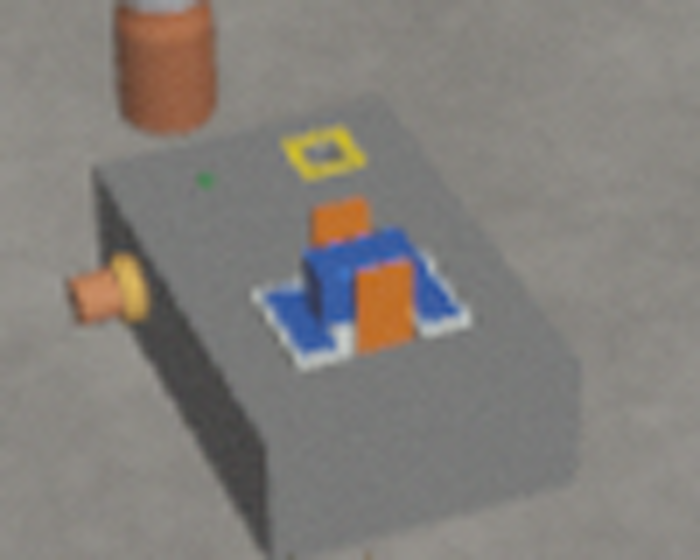

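View pics/sc_blk.png

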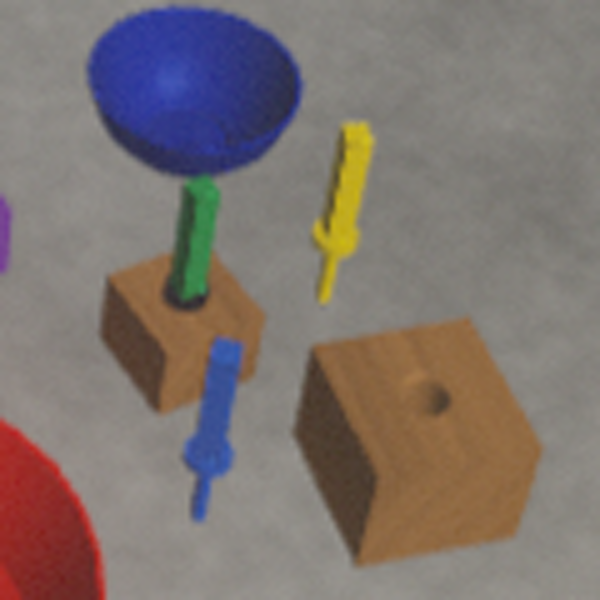

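View pics/si_unit.png

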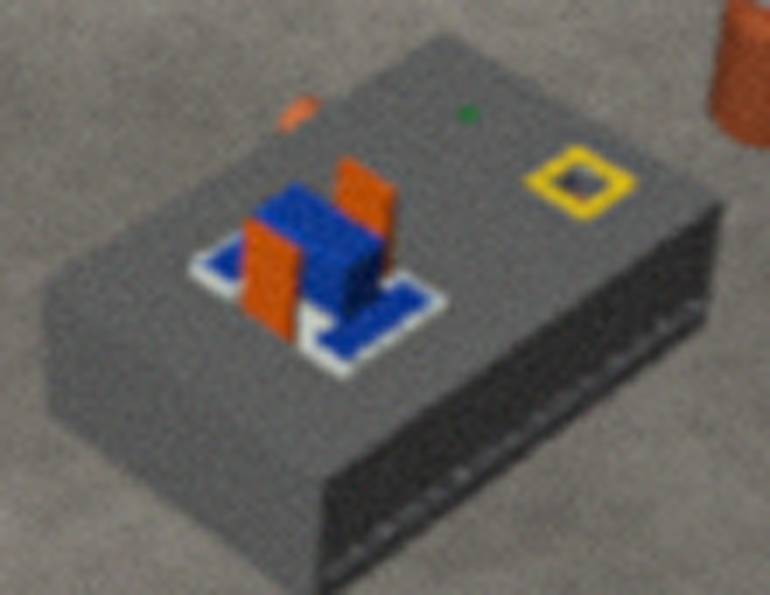

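View pics/si_blk.png

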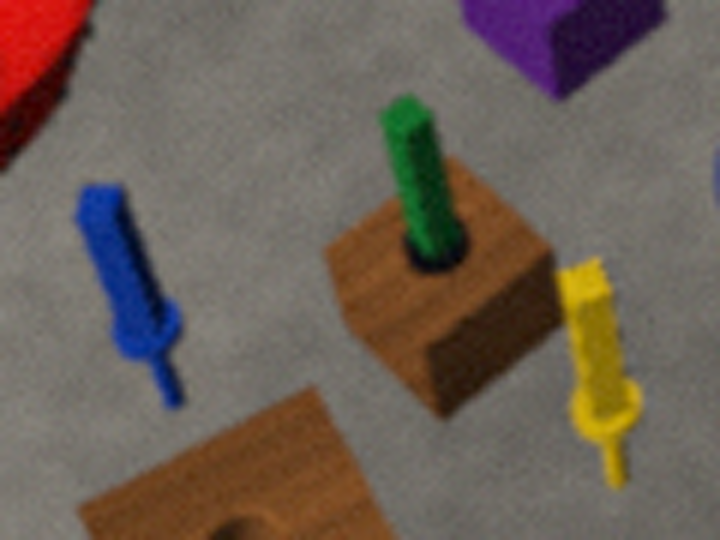

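```bash
cat > fit.py <<'E'
from h import *
from scipy.optimize import least_squares
a=load("scene0");b=load("side0")
def proj(d,P):
    T=np.linalg.inv(d["cam_to_world"]);q=P@T[:3,:3].T+T[:3,3]
    return np.stack([q[:,0]/q[:,2]*d["fx"]+d["cx"],q[:,1]/q[:,2]*d["fy"]+d["cy"]],1)
def pose(p,M):
    c,s=np.cos(p[2]),np.sin(p[2]); return np.stack([p[0]+c*M[:,0]-s*M[:,1],p[1]+s*M[:,0]+c*M[:,1],M[:,2]],1)
def fit(M,A,B,p0):
    M=np.array(M,float)
    f=lambda p,sep=None: np.r_[(proj(a,pose(p,M))-A).ravel() if sep!=1 else [], (proj(b,pose(p,M))-B).ravel() if sep!=0 else []]
    for sep in (None,0,1):
        r=least_squares(f,p0,args=(sep,),x_scale=[100,100,1],loss='soft_l1'); print(r.x.round(3),abs(r.fun).max().round(2),np.sqrt((r.fun**2).mean()).round(2))
        if sep is None: R=r.x; print(f(R).reshape(-1,2).round(1).tolist())
    return R
if __name__=="__main__":
    # corners: order left, back/top, right, front in each img
    g=p3(a,256.4,166.9,70);w=p3(b,353,176.1,70);print("recess",g,w)
    SA=np.array([[331.6,275],[353,270],[363.2,283.6],[343.6,289]]);SB=np.array([[184.5,301.7],[205.8,286.3],[222.2,301.3],[201.7,317.5]])
    print([p3(a,*x,50).round() .tolist()for x in SA]);print([p3(b,*x,50).round().tolist() for x in SB])
    UA=np.array([[223.6,169],[264.3,158.9],[292.9,196.4],[247.9,209.3]]);UB=np.array([[276.9,190.7],[333.9,155],[373.1,179.3],[316.4,219.3]])
    print([p3(a,*x,70).round().tolist() for x in UA]);print([p3(b,*x,70).round().tolist() for x in UB])
    print("styl top",p3(a,350.4,256.6,131),p3(b,197.8,277.5,131))
    for n,d in(("a",a),("b",b)):
        C=cloud(d)
E
python3 fit.py
```

```text
recess [ 510.84142859 -234.41352871   70.        ] [ 510.42016893 -237.75868195   70.        ]
[[637.0, 263.0, 50.0], [580.0, 285.0, 50.0], [593.0, 335.0, 50.0], [646.0, 317.0, 50.0]]
[[648.0, 319.0, 50.0], [634.0, 262.0, 50.0], [578.0, 274.0, 50.0], [590.0, 330.0, 50.0]]
[[604.0, -292.0, 70.0], [461.0, -256.0, 70.0], [518.0, -37.0, 70.0], [665.0, -73.0, 70.0]]
[[659.0, -76.0, 70.0], [600.0, -296.0, 70.0], [457.0, -254.0, 70.0], [515.0, -37.0, 70.0]]
styl top [613.29812685 296.25056254 131.        ] [615.74775109 293.69467616 131.        ]
```

```bash
cat >> fit.py <<'E'
    x=fit([[75,-115,70],[-75,-115,70],[-75,115,70],[75,115,70],[-30,-80,70]],np.r_[UA,[[256.4,166.9]]],np.r_[UB[[1,2,3,0]],[[353,176.1]]],[560,-165,-.26])
    print("recess,pads,cart",pose(x,np.array([[-30,-80,70],[0,68,96],[0,12,96],[0,40,10.]])))
    fit([[30,-30,50],[-30,-30,50],[-30,30,50],[30,30,50],[0,0,131]],np.r_[SA,[[350.4,256.6]]],np.r_[SB[[1,2,3,0]],[[197.8,277.5]]],[612,297,-.22])
    C=cloud(b); m=(C[...,2]>110)&(C[...,2]<136)&(np.hypot(C[...,0]-615,C[...,1]-295)<25); print(m.sum(),C[m].mean(0))
    from workcell import ctrl
    from scipy.spatial.transform import Rotation as R
    print(R.from_rotvec(ctrl.get_obs()["orientation"]).as_matrix().round(3))
E
python3 fit.py|tail -20
```

```text
[[648.0, 319.0, 50.0], [634.0, 262.0, 50.0], [578.0, 274.0, 50.0], [590.0, 330.0, 50.0]]
[[604.0, -292.0, 70.0], [461.0, -256.0, 70.0], [518.0, -37.0, 70.0], [665.0, -73.0, 70.0]]
[[659.0, -76.0, 70.0], [600.0, -296.0, 70.0], [457.0, -254.0, 70.0], [515.0, -37.0, 70.0]]
styl top [613.29812685 296.25056254 131.        ] [615.74775109 293.69467616 131.        ]
[ 5.59400e+02 -1.66413e+02 -2.61000e-01] 1.1 0.52
[[-0.3, -0.9], [0.4, -0.6], [0.5, 0.0], [0.5, -0.7], [-0.0, -0.3], [-0.5, -0.3], [0.6, -0.8], [-0.5, -0.0], [-1.1, -0.1], [-0.1, 0.4]]
[ 5.61565e+02 -1.64759e+02 -2.62000e-01] 0.58 0.32
[ 5.58383e+02 -1.66469e+02 -2.60000e-01] 0.92 0.5
recess,pads,cart [[ 509.78037743 -235.96730405   70.        ]
 [ 576.94048602 -100.71376504   96.        ]
 [ 562.49578182 -154.81876038   96.        ]
 [ 569.71813392 -127.76626271   10.        ]]
[ 6.12846e+02  2.96614e+02 -2.33000e-01] 2.81 1.02
[[-0.1, -0.8], [-2.2, -2.8], [0.0, -1.1], [-0.2, 1.0], [0.2, 0.0], [-0.0, -0.6], [0.3, 0.3], [-1.1, 0.9], [-0.5, -0.2], [0.2, 1.6]]
[ 6.1353e+02  2.9869e+02 -2.8700e-01] 2.01 0.95
[ 6.13006e+02  2.95611e+02 -2.11000e-01] 1.2 0.62
93 [611.98482936 298.42923356 125.17564146]
[[-0.967  0.254 -0.   ]
 [ 0.254  0.967 -0.001]
 [-0.    -0.001 -1.   ]]
```

Run:
```python
from h import *
a=load("scene0");b=load("side0")
print("masher",p3(a,259,290),p3(b,182,240),p3(a,258,228),p3(b,168,172))
print("bowl",p3(a,349,235,55),p3(b,277,285,55)); print("shaker",p3(a,234,142,90),p3(b,382,146,90)); print("purple",p3(a,297,264))
```

```text
masher [818.85017154 184.96061204  49.59046518] [776.1359219  181.38538123  46.66303442] [804.44117239 166.42729814 242.35163886] [ 1.03756661e+03 -3.93203957e+01 -8.08791789e-01]
bowl [493.86565417 184.85441128  55.        ] [497.11479047 177.26785696  55.        ]
shaker [ 497.95546939 -382.22231709   90.        ] [ 488.96023836 -383.41084836   90.        ]
purple [682.71404163 175.77003295  49.76866519]
```

move_arm([
  [-41,0,-5,0,0,0],
  [-41,0,0,0,0,0],
  [-41,0,0,0,0,0],
  [-41,-20,0,0,0,0],
  [-41,-30,0,0,0,0],
], hand=-1)

```text
t: 0.57
ee_pos: [334.8, 516.8, 225.7]
orientation: [-0.381, -3.117, 0.0]
ft_force: [-0.7, 0.4, 0.3]
width: 87.7
```

move_arm([
  [-41,-19,0,0,0,0],
  [-41,-19,0,0,0,0],
  [-41,-19,0,0,0,0],
  [-41,-19,0,0,0,0],
  [-41,-19,0,0,0,0],
])

```text
t: 0.98
ee_pos: [495.4, 383.6, 224.3]
orientation: [-0.38, -3.115, 0.004]
ft_force: [-0.2, -0.3, -0.5]
width: 87.7
```

move_arm([
  [-41,-19,0,0,0,0],
  [-37,-17,0,0,0,0],
  [-20,-10,0,0,0,0],
  [0,0,0,0,0,0],
])

```text
t: 1.32
ee_pos: [582.8, 309.9, 223.1]
orientation: [-0.39, -3.115, 0.006]
ft_force: [-0.3, 0.1, 0.3]
width: 87.7
```

Run:
```python
from workcell import ctrl, eyes
from h import *
print(ctrl.get_obs()); d=eyes.get_image("wrist"); pickle.dump(d,open("w1.pkl","wb")); cv2.imwrite("pics/w1.png",d["frame"][:,:,::-1])
```

```text
{'t': 1.3167, 'qpos': array([ 0.47166001,  0.47587369,  1.54358952, -0.00210811,  1.12631954,
       -0.84942153]), 'qvel': array([-0.0047799 ,  0.00268978,  0.01242433,  0.01747292,  0.000623  ,
        0.01737692]), 'joint_torque': array([ -1.11345526, -57.84142971, -28.13375294,  -0.06999607,
         0.14948308,  -0.41893509]), 'ee_pos': array([582.76179117, 309.93812842, 223.13276857]), 'orientation': array([-0.38951533, -3.11492871,  0.00616357]), 'ft_force': array([-0.31285244,  0.12692622,  0.28763398]), 'moment': array([-0.05229461,  0.06174024,  0.03789085]), 'width': 87.67139110967993}
```

View pics/w1.png

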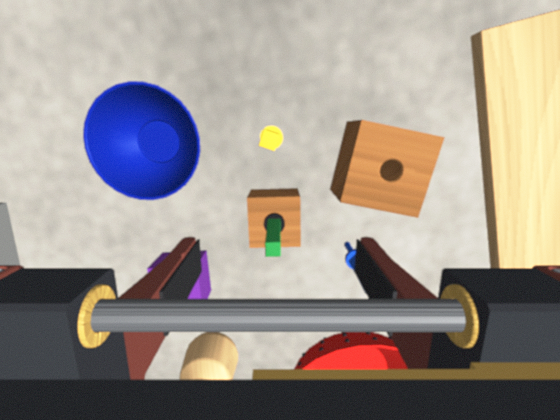

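```bash
cat >> h.py <<'E'
from scipy.spatial.transform import Rotation as R
def totool(o,target):
    M=R.from_rotvec(o["orientation"]).as_matrix(); return M.T@(np.array(target)-o["ee_pos"])
def yaw(o):
    M=R.from_rotvec(o["orientation"]).as_matrix(); return np.arctan2(-M[0,1],M[1,1])
E
python3 - <<'E'
from workcell import ctrl
from h import *
d=load("w1"); crop(d,230,170,320,270,6,"w1c.png")
print("top",p3(d,273,250,131),"collar",p3(d,274.5,222,56)); Q=[p3(d,u,v,50) for u,v in [(248,197),(300,196),(301,247),(249,248)]]
print(np.round(Q,1).tolist(),np.mean(Q,0)); e=Q[1]-Q[0]; print([np.arctan2(-(Q[i][0]-Q[j][0]),Q[i][1]-Q[j][1]).round(3) for i,j in((1,0),(2,3))])
o=ctrl.get_obs();print(totool(o,[613,297,78]),yaw(o))
E
```

```text
top [615.94911503 296.4450748  131.        ] collar [613.36921741 297.40366061  56.        ]
[[579.6, 275.5, 50.0], [592.8, 331.9, 50.0], [652.2, 319.2, 50.0], [638.6, 260.1, 50.0]] [615.79827588 296.68092448  50.        ]
[np.float64(-0.229), np.float64(-0.227)]
[-34.46755655  -5.09385303 144.85617437] -0.24862837792783307
```

View pics/w1c.png

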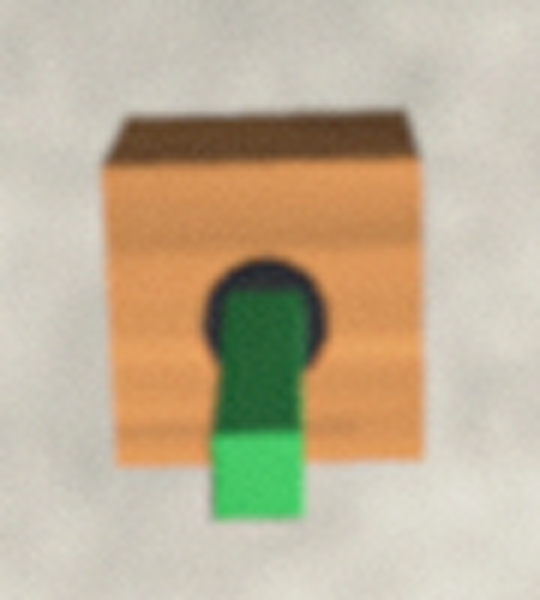

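move_arm([
  [-30,-5,0,0,0,-0.02],
  [-6,0,15,0,0,0],
  [0,0,30,0,0,0],
  [0,0,20,0,0,0],
  [0,0,0,0,0,0],
])

```text
t: 1.78
ee_pos: [612.2, 301.0, 155.5]
orientation: [-0.355, -3.117, 0.003]
ft_force: [-1.0, -0.1, -0.2]
width: 88.2
```

Run:
```python
from workcell import ctrl
from h import *
o=ctrl.get_obs();print(totool(o,[614.5,297,78]),yaw(o),R.from_rotvec(o["orientation"]).as_matrix()[:,2],o["ee_pos"],o["qvel"])
```

```text
[-3.49121492 -3.25039514 77.50093019] -0.22652868834963952 [-0.00438363 -0.0011733  -0.9999897 ] [612.16777323 301.0424148  155.5072089 ] [ 0.02159827 -0.01822508 -0.00108788  0.00236045  0.02996453  0.0124365 ]
```

move_arm([
  [-4,-3,30,0,0,0],
  [0,0,25,0,0,0],
  [0,0,18,0,0,0],
  [0,0,5,0,0,0],
  [0,0,0,0,0,0],
])

```text
t: 2.2
ee_pos: [610.1, 303.4, 76.5]
orientation: [-0.346, -3.116, 0.002]
ft_force: [-0.3, 0.4, -0.6]
width: 87.7
```

Run:
```python
from workcell import ctrl, eyes
from h import *
o=ctrl.get_obs();print(totool(o,[614.5,297,78]),yaw(o),R.from_rotvec(o["orientation"]).as_matrix()[:,2],o["ee_pos"])
d=eyes.get_image("side"); pickle.dump(d,open("s2.pkl","wb")); crop(d,130,200,290,330,5,"s2.png")
d=eyes.get_image("wrist"); cv2.imwrite("pics/w2.png",d["frame"][:,:,::-1])
```

```text
[-5.68045807 -5.28014548 -1.53436316] -0.22106137725602176 [-6.38267406e-03 -4.09986291e-04 -9.99979546e-01] [610.1058499  303.39658226  76.49102989]
```

View pics/s2.png

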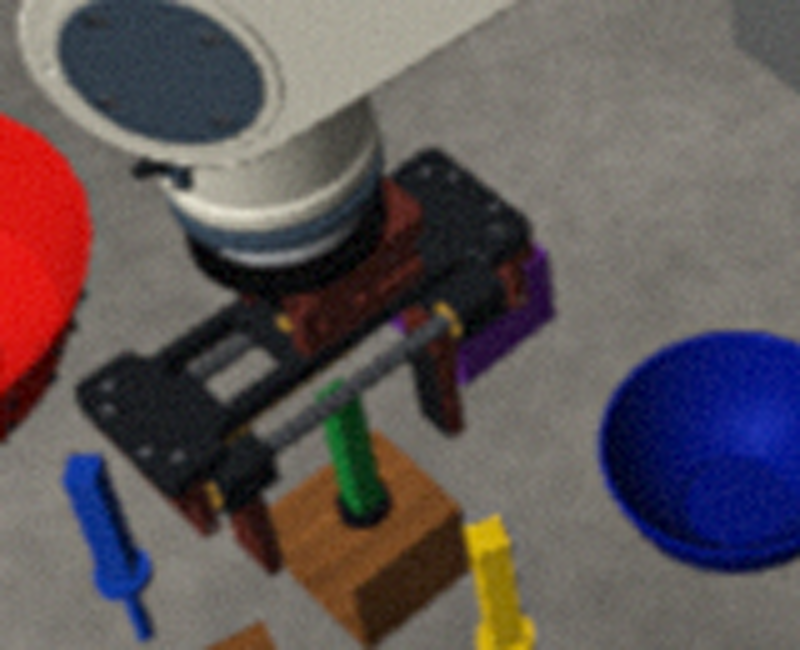

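View pics/w2.png

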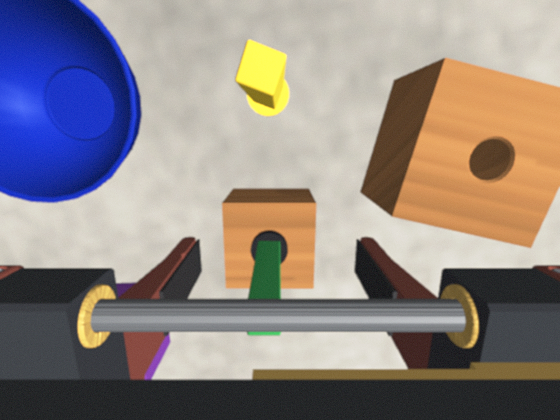

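move_arm([
  [-6,-5.5,-1,0,-0.006,0.008],
  [0,0,0,0,0,0],
  [0,0,0,0,0,0],
])

```text
t: 2.55
ee_pos: [618.0, 298.0, 83.5]
orientation: [0.358, 3.114, 0.004]
ft_force: [0.2, 0.1, -0.1]
width: 87.9
```

Run:
```python
from workcell import ctrl, eyes
from h import *
o=ctrl.get_obs();print(totool(o,[614.5,297,78]),yaw(o),R.from_rotvec(o["orientation"]).as_matrix()[:,2],o["ee_pos"])
```

```text
[ 3.22302612 -1.80703379  5.52026844] -0.22898972023824332 [ 0.0076554   0.00155516 -0.99996949] [618.0067202  298.01960837  83.54886875]
```

move_arm([
  [0,0,0,0,0,0],
])

```text
t: 2.63
ee_pos: [618.8, 298.1, 84.8]
orientation: [0.359, 3.112, 0.005]
ft_force: [-0.3, 1.0, 0.4]
width: 88.1
```

move_arm([
  [0,0,0,0,0,0],
])

```text
t: 2.72
ee_pos: [619.3, 298.1, 85.7]
orientation: [0.359, 3.111, 0.007]
ft_force: [-0.5, -0.3, -0.0]
width: 88.0
```

move_arm([
  [0,0,0,0,0,0],
])

```text
t: 2.8
ee_pos: [619.7, 298.1, 86.4]
orientation: [0.359, 3.11, 0.007]
ft_force: [-0.3, -0.2, -0.2]
width: 87.6
```

move_arm([
  [5,-2.5,7,0,0.008,0],
])

```text
t: 2.88
ee_pos: [615.9, 297.5, 80.8]
orientation: [0.36, 3.115, 0.012]
ft_force: [0.1, 0.5, 0.6]
width: 87.4
```

```bash
cat > st.py <<'E'
import sys
from workcell import ctrl, eyes
from h import *
for i in range(2): d=eyes.get_image("wrist")
o=ctrl.get_obs();t=[float(x) for x in sys.argv[1:4]]
M=R.from_rotvec(o["orientation"]).as_matrix()
print("t",o["t"],"d",totool(o,t).round(2),"yaw",yaw(o).round(4),"tiltfix_xy",(R.from_rotvec([0,0,0]).as_matrix() is not None) and np.round([M[2,1]*1, -M[2,0]],4),"z",M[:,2].round(4),o["ee_pos"].round(1),"F",o["ft_force"].round(1),"w",round(o["width"],1),"v",abs(o["qvel"]).max().round(4))
E
python3 st.py 614.5 297 78
```

```text
t 2.9833 d [-1.29  1.04  0.09] yaw -0.2301 tiltfix_xy [0.0045 0.0002] z [ 0.0013  0.0044 -1.    ] [613.  296.3  78.1] F [ 0.4 -0.1 -0.9] w 88.1 v 0.0094
```

move_arm([
  [-1.5,1,0,0.004,0,0],
  [0,0,0,0,0,0],
  [0,0,0,0,0,0],
], hand=1)

```text
t: 3.23
ee_pos: [613.8, 296.5, 76.8]
orientation: [-0.361, -3.119, 0.002]
ft_force: [-1.0, 0.0, -0.0]
width: 71.2
```

```bash
python3 st.py 614.5 297 78
```

```text
t 3.3333 d [-0.51  0.57 -1.07] yaw -0.2301 tiltfix_xy [-0.0012 -0.0016] z [-1.8e-03 -8.0e-04 -1.0e+00] [613.9 296.6  76.9] F [-0.6  0.8 -1.2] w 63.3 v 0.0026
```

move_arm([
  [0,0,0,0,0,0],
  [0,0,0,0,0,0],
  [0,0,0,0,0,0],
  [0,0,0,0,0,0],
  [0,0,0,0,0,0],
])

```text
t: 3.75
ee_pos: [614.1, 296.7, 77.1]
orientation: [-0.36, -3.119, 0.001]
ft_force: [-0.6, -0.5, 0.3]
width: 30.1
```

move_arm([
  [0,0,0,0,0,0],
  [0,0,0,0,0,0],
  [0,0,0,0,0,0],
  [0,0,0,0,0,0],
])

```text
t: 4.08
ee_pos: [614.1, 296.7, 77.2]
orientation: [-0.361, -3.12, 0.001]
ft_force: [-0.4, 0.4, -0.4]
width: 13.5
```

```bash
python3 st.py 614.5 297 78;python3 st.py 614.5 297 78
```

```text
t 4.1833 d [-0.28  0.37 -0.79] yaw -0.2301 tiltfix_xy [-0.0008 -0.0011] z [-1.3e-03 -5.0e-04 -1.0e+00] [614.1 296.7  77.2] F [0.7 0.4 0.2] w 13.8 v 0.0015
t 4.2833 d [-0.26  0.35 -0.79] yaw -0.2301 tiltfix_xy [-0.0008 -0.0011] z [-1.2e-03 -5.0e-04 -1.0e+00] [614.2 296.7  77.2] F [0.1 0.2 0.1] w 13.9 v 0.0022
```

move_arm([
  [0,0,-10,0,0,0],
  [0,0,-20,0,0,0],
  [0,0,-30,0,0,0],
  [0,0,-35,0,0,0],
  [0,0,-35,0,0,0],
])

```text
t: 4.7
ee_pos: [609.9, 294.6, 204.0]
orientation: [-0.359, -3.106, 0.014]
ft_force: [-0.0, 1.2, -0.8]
width: 13.8
```

```bash
python3 st.py 510 -236 207
python3 - <<'E'
from workcell import ctrl, eyes
from h import *
for n in("side","scene","wrist"):
    d=eyes.get_image(n); pickle.dump(d,open(n+"3.pkl","wb")); cv2.imwrite(f"pics/{n}3.png",d["frame"][:,:,::-1])
E
```

```text
t 4.8 d [ -20.26 -542.18    4.75] yaw -0.23 tiltfix_xy [-0.0028 -0.0035] z [-0.004  -0.0019 -1.    ] [613.9 296.5 210.3] F [ 1.1 -0.4 -0.5] w 13.9 v 0.0649
```

View pics/side3.png

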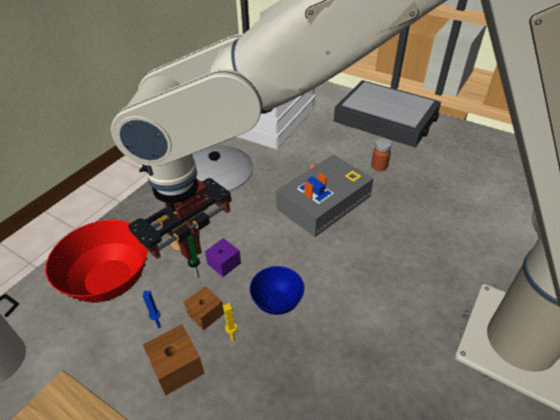

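View pics/wrist3.png

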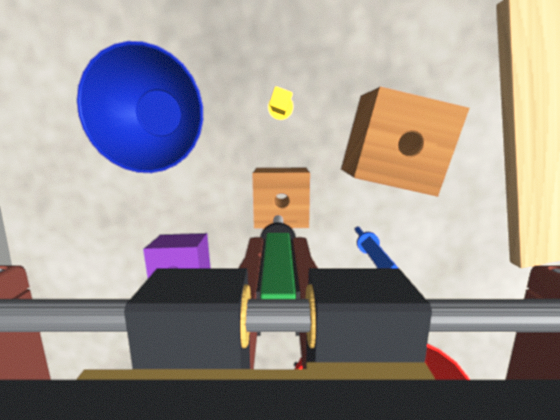

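Run:
```python
from workcell import ctrl
from h import *
d=load("wrist3"); crop(d,240,150,330,250,6,"w3c.png"); s=load("side3"); crop(s,170,225,230,330,6,"s3c.png")
o=ctrl.get_obs();M=R.from_rotvec(o["orientation"]).as_matrix();T=np.linalg.inv(d["cam_to_world"])
tip=o["ee_pos"]+M[:,2]*75.2;print(tip,o["ee_pos"])
for D in(d,s):
    q=np.linalg.inv(D["cam_to_world"])@np.r_[tip,1];print(q[0]/q[2]*D["fx"]+D["cx"],q[1]/q[2]*D["fy"]+D["cy"])
print(p3(d,282,200.5,50),p3(load("side3"),204,301,50))
```

```text
[609.01618067 294.21192417 127.53767697] [610.1012958  294.72102995 202.72812408]
277.17815568135643 214.91064453414037
200.3904733536367 280.0711610599682
[615.42287267 297.19883684  50.        ] [612.30538772 294.69341054  50.        ]
```

View pics/w3c.png

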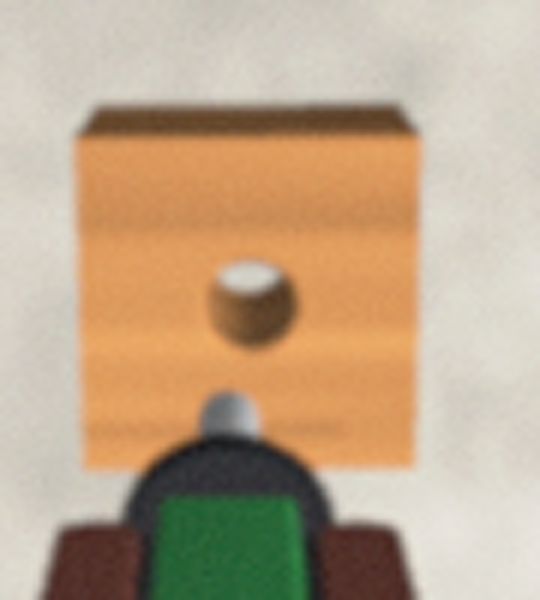

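View pics/s3c.png

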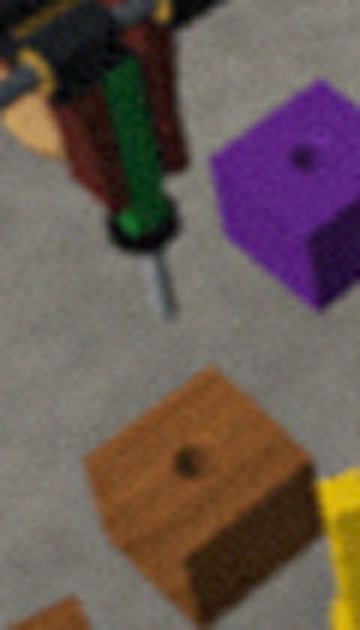

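move_arm([
  [0,-25,-2,0,0,0],
  [-2,-41,0,0,0,0],
  [-2,-41,0,0,0,0],
  [-2,-41,0,0,0,0],
  [-2,-41,0,0,0,0],
])

```text
t: 5.37
ee_pos: [569.5, 110.4, 197.4]
orientation: [-0.341, -3.097, 0.018]
ft_force: [0.5, -1.0, -0.6]
width: 13.9
```

move_arm([
  [-2,-41,0,0,0,0],
  [-2,-41,0,0,0,0],
  [-2,-41,0,0,0,0],
  [-2,-41,0,0,0,0],
  [-2,-41,0,0,0,0],
])

```text
t: 5.78
ee_pos: [526.0, -93.2, 191.8]
orientation: [-0.336, -3.079, 0.02]
ft_force: [0.7, -0.5, -0.9]
width: 14.1
```

```bash
python3 st.py 510 -236 207
```

```text
t 5.8833 d [ -15.23 -140.07  -13.37] yaw -0.2225 tiltfix_xy [-0.0188 -0.0427] z [-0.0458 -0.0089 -0.9989] [525.5 -96.2 191.7] F [-0.6 -0.4 -1.2] w 13.6 v 0.0819
```

move_arm([
  [0,-20,-20,-0.019,-0.043,0.02],
  [-6,-40,-5,0,0,0.01],
  [-6,-40,0,0,0,0],
  [0,-30,0,0,0,0],
])

```text
t: 6.22
ee_pos: [503.0, -223.8, 211.6]
orientation: [-0.392, -3.108, -0.007]
ft_force: [0.7, 0.1, 0.1]
width: 14.2
```

```bash
python3 st.py 510 -236 207
```

```text
t 6.3167 d [-10.58  -8.68   3.91] yaw -0.255 tiltfix_xy [ 0.003  -0.0107] z [-0.0096  0.0056 -0.9999] [ 502.  -225.   211.1] F [ 0.5  0.3 -0.8] w 14.1 v 0.0633
```

move_arm([
  [-10,-9,0,0.003,-0.01,0],
])

```text
t: 6.4
ee_pos: [508.1, -235.0, 209.6]
orientation: [-0.401, -3.112, -0.003]
ft_force: [-0.2, 0.8, -0.8]
width: 13.9
```

```bash
python3 st.py 510 -236 207
python3 - <<'E'
from workcell import ctrl, eyes
from h import *
o=ctrl.get_obs();M=R.from_rotvec(o["orientation"]).as_matrix()
tip=o["ee_pos"]+M[:,2]*75.2;print(tip)
for n in("side","wrist","scene"):
    d=eyes.get_image(n); pickle.dump(d,open(n+"4.pkl","wb")); cv2.imwrite(f"pics/{n}4.png",d["frame"][:,:,::-1])
    q=np.linalg.inv(d["cam_to_world"])@np.r_[tip,1];print(q[0]/q[2]*d["fx"]+d["cx"],q[1]/q[2]*d["fy"]+d["cy"])
crop(load("side4"),310,110,410,210,6,"s4c.png"); crop(load("wrist4"),210,130,350,260,5,"w4c.png")
crop(load("scene4"),210,90,310,190,6,"sc4c.png")
E
```

```text
t 6.5 d [0.21 0.35 3.  ] yaw -0.2551 tiltfix_xy [ 0.    -0.001] z [-9.e-04  3.e-04 -1.e+00] [ 510.1 -236.4  210. ] F [ 0.5 -0.3  0.1] w 14.0 v 0.0247
[ 510.04884355 -236.37532606  134.798024  ]
355.3344886832963 157.85366287041438
277.23767600614684 217.2855670225243
255.89629141207305 150.21819258854913
```

View pics/s4c.png

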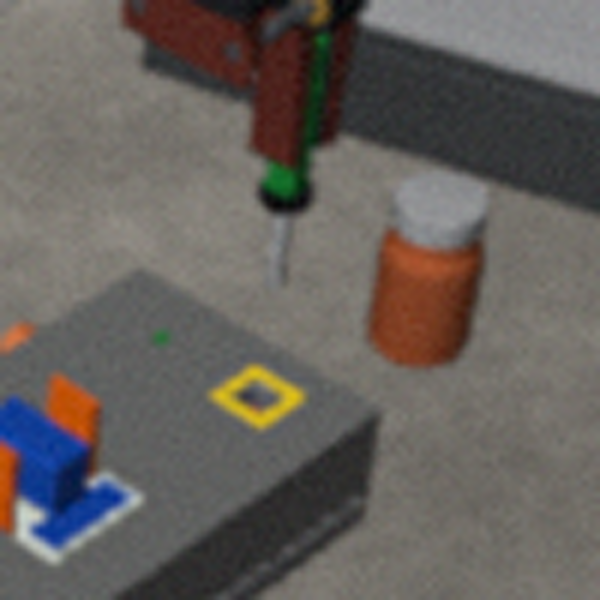

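View pics/w4c.png

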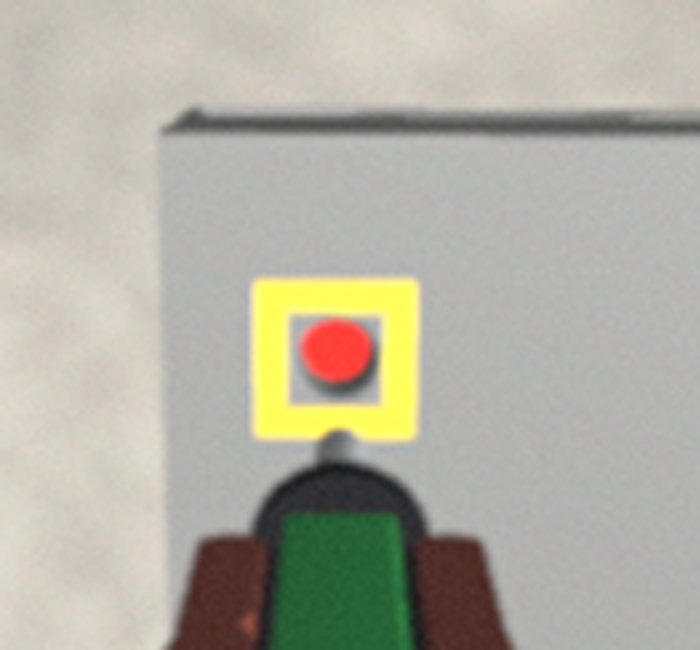

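View pics/sc4c.png

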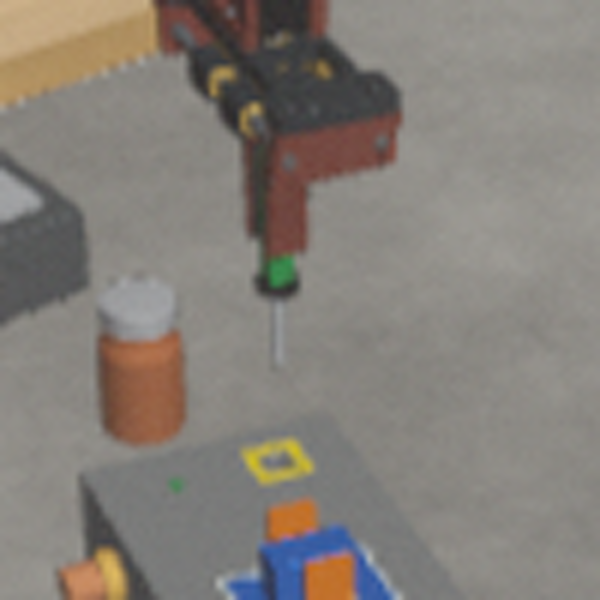

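Run:
```python
from h import *
print(p3(load("wrist4"),277.2,201.8,70),p3(load("side4"),352.8,176,70),p3(load("scene4"),256.3,166.8,70))
print("tip rays",p3(load("wrist4"),277.4,217.3,134.8),p3(load("side4"),356.3,157,134.8),p3(load("scene4"),256.3,150.4,134.8))
```

```text
[ 512.63199379 -237.13436458   70.        ] [ 511.08298083 -237.862741     70.        ] [ 510.75356191 -235.08823326   70.        ]
tip rays [ 510.09288496 -236.25206945  134.8       ] [ 509.4481496  -241.10763251  134.8       ] [ 509.66419395 -234.68982545  134.8       ]
```

move_arm([
  [-1.5,0,12,0,-0.001,0],
  [0,0,20,0,0,0],
  [0,0,15,0,0,0],
])

```text
t: 6.9
ee_pos: [514.2, -233.6, 164.1]
orientation: [0.391, 3.111, -0.002]
ft_force: [0.1, 0.1, -0.7]
width: 13.8
```

```bash
python3 st.py 511.8 -236.4 130
```

```text
t 7.0 d [-1.000e-02 -3.640e+00  3.262e+01] yaw -0.2499 tiltfix_xy [0.0004 0.0014] z [ 0.0015  0.     -1.    ] [ 512.6 -232.9  162.6] F [-0.6  0.8  0.6] w 14.0 v 0.0444
```

move_arm([
  [0,-4,6,0,0.001,0],
])

```text
t: 7.08
ee_pos: [512.5, -236.2, 157.0]
orientation: [0.389, 3.116, 0.0]
ft_force: [1.6, -1.2, -0.3]
width: 13.7
```

```bash
python3 st.py 511.8 -236.4 130
python3 - <<'E'
from workcell import eyes
from h import *
d=eyes.get_image("wrist");pickle.dump(d,open("wrist5.pkl","wb"));crop(d,210,130,350,260,5,"w5c.png")
d=eyes.get_image("side");pickle.dump(d,open("side5.pkl","wb"));crop(d,310,110,410,210,6,"s5c.png")
E
```

```text
t 7.1833 d [-0.58  0.21 25.8 ] yaw -0.2495 tiltfix_xy [ 0.0006 -0.0011] z [-9.e-04  9.e-04 -1.e+00] [ 511.2 -236.5  155.8] F [ 0.5  0.2 -1.2] w 14.2 v 0.0169
```

View pics/w5c.png

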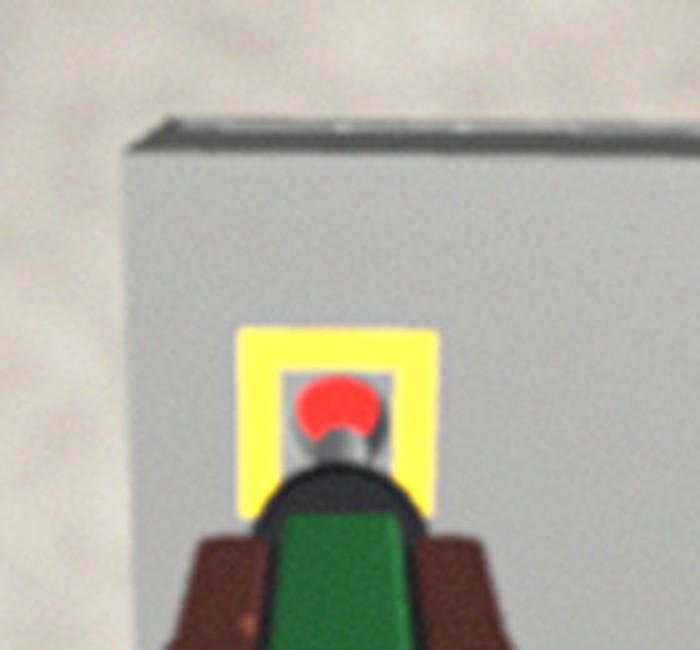

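View pics/s5c.png

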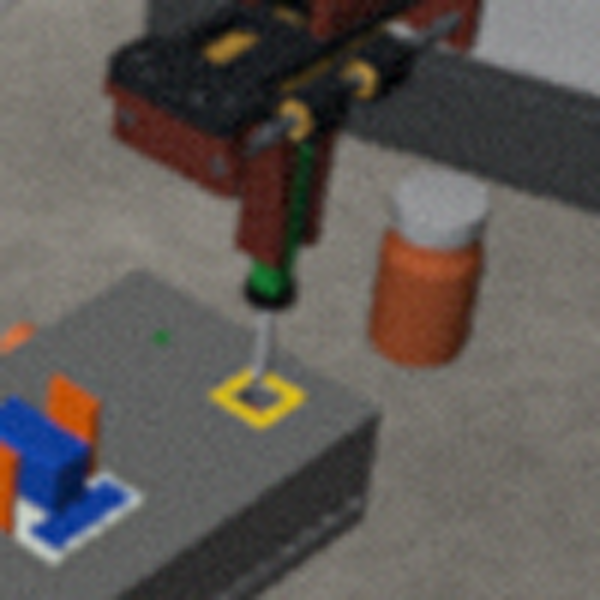

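move_arm([
  [-0.6,-0.5,9,0,-0.001,0],
])

```text
t: 7.37
ee_pos: [513.7, -238.1, 149.6]
orientation: [0.391, 3.112, -0.002]
ft_force: [-0.4, -0.0, 0.1]
width: 13.5
```

```bash
python3 st.py 511.8 -236.4 130
```

```text
t 7.4667 d [ 0.48  0.93 17.23] yaw -0.2501 tiltfix_xy [0.0005 0.0012] z [ 1.3e-03  2.0e-04 -1.0e+00] [ 512.  -237.4  147.2] F [ 0.1  0.3 -0.4] w 13.7 v 0.0212
```

Good, tip about 2 mm above the mouth and within 1 mm of the axis.

move_arm([
  [0.3,0.8,10,0,0,0],
])

```text
t: 7.55
ee_pos: [513.1, -237.2, 138.4]
orientation: [0.392, 3.113, -0.001]
ft_force: [0.9, -0.2, -0.4]
width: 13.9
```

```bash
python3 st.py 511.8 -236.4 130
```

```text
t 7.65 d [-0.84 -0.13  5.8 ] yaw -0.2502 tiltfix_xy [ 0.001 -0.001] z [-7.0e-04  1.2e-03 -1.0e+00] [ 511.  -236.1  135.8] F [-0.1  0.3 -0.3] w 14.0 v 0.025
```

move_arm([
  [-0.5,0,8,0,0,0],
])

```text
t: 7.73
ee_pos: [512.1, -236.5, 128.4]
orientation: [0.392, 3.116, 0.001]
ft_force: [-0.1, -0.8, 4.0]
width: 13.8
```

```bash
python3 st.py 511.8 -236.4 130
```

```text
t 7.8333 d [ 0.25  0.03 -2.25] yaw -0.2501 tiltfix_xy [ 0.0007 -0.0001] z [ 1.e-04  7.e-04 -1.e+00] [ 512.  -236.5  127.8] F [-0.3 -0.   5. ] w 14.0 v 0.0054
```

move_arm([
  [0,0,2,0,0,0],
  [0,0,2,0,0,0],
])

```text
t: 8.0
ee_pos: [513.6, -237.0, 126.6]
orientation: [0.392, 3.114, 0.0]
ft_force: [-4.3, 2.4, 22.5]
width: 13.5
```

```bash
python3 st.py 511.8 -236.4 130;python3 st.py 511.8 -236.4 130
```

```text
t 8.1 d [ 2.    0.16 -3.31] yaw -0.2503 tiltfix_xy [0.0004 0.0031] z [ 3.1e-03 -3.0e-04 -1.0e+00] [ 513.7 -237.1  126.7] F [-4.7  3.1 19.5] w 14.0 v 0.0034
t 8.2 d [ 1.98  0.15 -3.27] yaw -0.2503 tiltfix_xy [0.0004 0.0032] z [ 3.2e-03 -4.0e-04 -1.0e+00] [ 513.7 -237.   126.7] F [-2.8  2.6 18.8] w 13.6 v 0.0017
```

move_arm([
  [1.5,0,-12,0,0.002,0],
  [0,0,-20,0,0,0],
  [0,0,-25,0,0,0],
  [0,0,-25,0,0,0],
])

```text
t: 8.53
ee_pos: [509.2, -235.0, 205.6]
orientation: [-0.391, -3.109, -0.006]
ft_force: [0.1, -0.1, -1.1]
width: 13.8
```

```bash
python3 st.py 614.5 296.7 207
python3 - <<'E'
from workcell import eyes
from h import *
d=eyes.get_image("wrist");pickle.dump(d,open("wrist6.pkl","wb"));cv2.imwrite("pics/w6.png",d["frame"][:,:,::-1])
E
```

```text
t 8.6333 d [ 32.54 541.86   2.41] yaw -0.2502 tiltfix_xy [ 0.0009 -0.0006] z [-4.e-04  1.e-03 -1.e+00] [ 511.9 -236.3  208.9] F [-0.3  0.  -0.7] w 13.9 v 0.0556
```

View pics/w6.png

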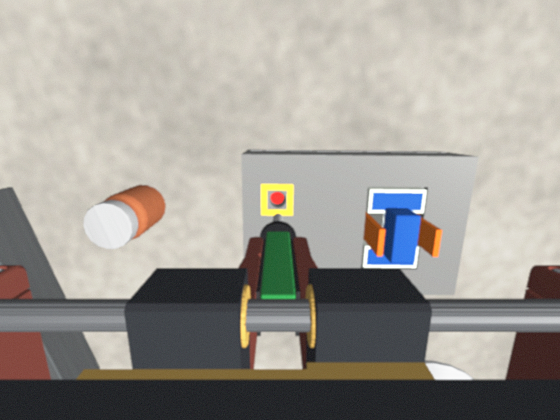

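move_arm([
  [2,25,0,0,0,0],
  [3,41,0,0,0,0],
  [3,41,0,0,0,0],
  [3,41,0,0,0,0],
  [3,41,0,0,0,0],
])

```text
t: 9.1
ee_pos: [541.8, -50.3, 200.0]
orientation: [-0.41, -3.105, -0.001]
ft_force: [0.4, -0.7, -0.9]
width: 14.0
```

```bash
python3 st.py 614.5 296.7 207
```

```text
t 9.2 d [ 17.2  350.75  -6.95] yaw -0.2561 tiltfix_xy [ 0.0003 -0.0099] z [-0.0095  0.0028 -1.    ] [542.2 -46.9 199.8] F [-0.1 -0.1 -0.5] w 14.0 v 0.0807
```

move_arm([
  [2,25,-5,0,-0.01,-0.02],
  [3,41,0,0,0,0],
  [3,41,0,0,0,0],
  [3,41,0,0,0,0],
  [3,41,0,0,0,0],
])

```text
t: 9.62
ee_pos: [570.0, 139.7, 196.4]
orientation: [-0.376, -3.109, 0.007]
ft_force: [1.2, -0.0, -0.5]
width: 13.7
```

move_arm([
  [3,41,0,0,0,0],
  [3,41,0,0,0,0],
  [0,35,0,0,0,0],
])

```text
t: 9.87
ee_pos: [590.4, 257.8, 190.3]
orientation: [-0.376, -3.104, 0.013]
ft_force: [0.4, -0.4, -0.2]
width: 13.9
```

```bash
python3 st.py 614.5 296.7 207
```

```text
t 9.9667 d [-13.78  40.99 -17.49] yaw -0.2373 tiltfix_xy [-0.0083 -0.0133] z [-0.0149 -0.0049 -0.9999] [591.2 260.  190. ] F [-0.2 -0.2 -0.6] w 13.9 v 0.0644
```

move_arm([
  [-13,39,-5,-0.008,-0.013,-0.007],
])

```text
t: 10.05
ee_pos: [608.1, 288.0, 190.9]
orientation: [-0.361, -3.113, 0.01]
ft_force: [0.9, -1.4, -0.7]
width: 13.7
```

```bash
python3 st.py 614.5 296.7 155
```

```text
t 10.15 d [-0.84  2.66 38.12] yaw -0.2286 tiltfix_xy [0.001  0.0005] z [ 7.e-04  9.e-04 -1.e+00] [613.1 294.3 193.1] F [ 0.2 -0.6 -1.2] w 14.4 v 0.0651
```

move_arm([
  [0,2,15,0,0,0],
  [0,0,22,0,0,0],
])

```text
t: 10.32
ee_pos: [616.3, 295.5, 157.6]
orientation: [0.357, 3.115, 0.005]
ft_force: [0.5, -0.0, -0.2]
width: 14.1
```

```bash
python3 st.py 614.5 296.7 135;  python3 - <<'E'
from workcell import eyes
from h import *
d=eyes.get_image("wrist");pickle.dump(d,open("wrist7.pkl","wb"));crop(d,210,130,350,260,5,"w7c.png")
E
```

```text
t 10.4167 d [-0.84  3.77 18.06] yaw -0.2289 tiltfix_xy [-0.0024 -0.0023] z [-0.0028 -0.0018 -1.    ] [612.9 293.3 153.1] F [-0.5 -0.8 -0.9] w 14.3 v 0.0493
```

View pics/w7c.png

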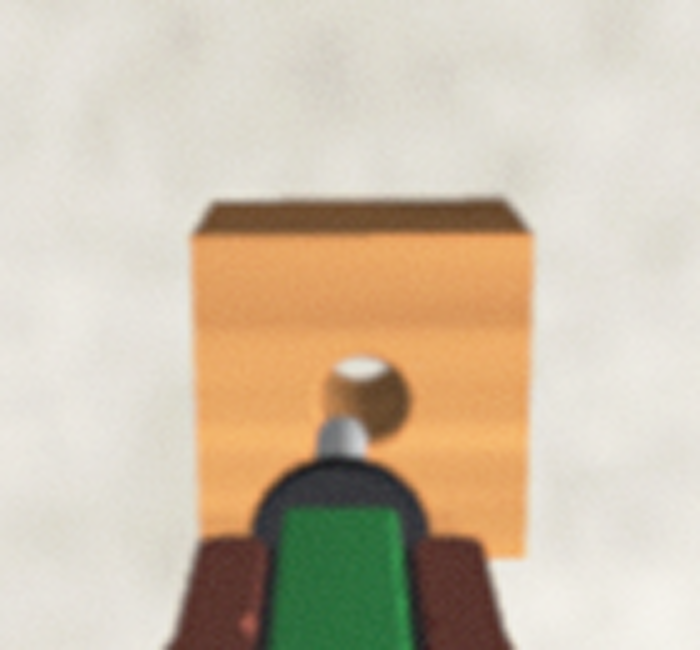

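move_arm([
  [-0.8,3.8,10,-0.002,-0.002,0],
])

```text
t: 10.55
ee_pos: [616.8, 296.5, 146.9]
orientation: [0.36, 3.117, 0.004]
ft_force: [0.4, 0.9, 0.0]
width: 14.1
```

```bash
python3 st.py 614.5 296.7 125;  python3 - <<'E'
from workcell import eyes
from h import *
d=eyes.get_image("wrist");pickle.dump(d,open("wrist8.pkl","wb"));crop(d,210,130,350,260,5,"w8c.png")
E
```

```text
t 10.65 d [ 0.5   0.2  18.83] yaw -0.2298 tiltfix_xy [ 0. -0.] z [-0.  0. -1.] [614.9 296.4 143.8] F [ 0.  -0.8 -0.4] w 14.4 v 0.0212
```

View pics/w8c.png

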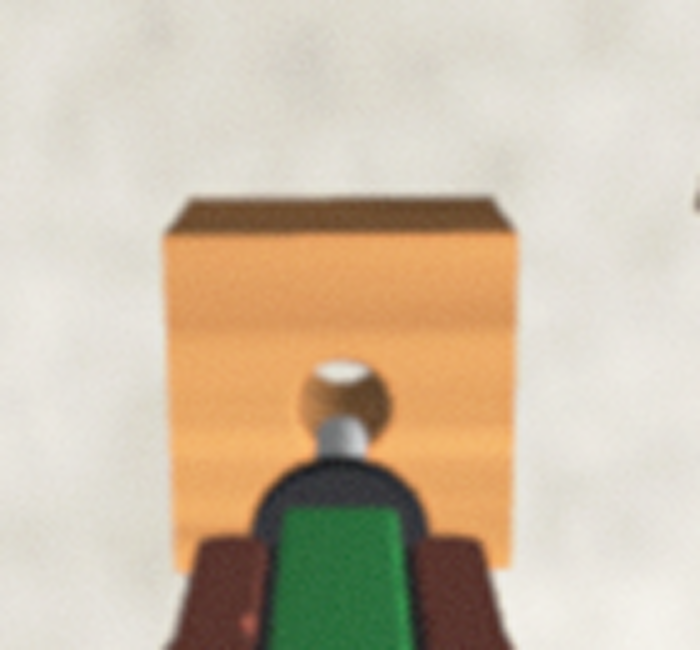

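move_arm([
  [0.3,0,13,0,0,0],
])

```text
t: 10.78
ee_pos: [616.9, 297.4, 134.2]
orientation: [0.359, 3.116, 0.005]
ft_force: [1.6, -0.1, -0.1]
width: 14.3
```

```bash
python3 st.py 614.5 296.7 80
```

```text
t 10.8833 d [-0.51  0.72 49.92] yaw -0.2296 tiltfix_xy [-0.001  -0.0013] z [-1.5e-03 -7.0e-04 -1.0e+00] [613.9 296.2 129.9] F [-1.2 -1.1 -1.3] w 13.8 v 0.0259
```

move_arm([
  [0,0,13,0,0,0],
])

```text
t: 10.97
ee_pos: [615.4, 296.8, 118.7]
orientation: [0.36, 3.119, 0.002]
ft_force: [1.2, 0.2, 0.1]
width: 13.7
```

```bash
python3 st.py 614.5 296.7 80
```

```text
t 11.0667 d [-1.85  1.77 34.51] yaw -0.2296 tiltfix_xy [-0.0033 -0.0041] z [-0.0047 -0.0023 -1.    ] [612.5 295.5 114.5] F [-0.6 -0.9 -1.6] w 13.9 v 0.0286
```

move_arm([
  [-1.8,1.8,13,-0.003,-0.004,0],
])

```text
t: 11.15
ee_pos: [615.7, 297.4, 103.1]
orientation: [0.359, 3.118, 0.002]
ft_force: [0.3, 0.4, 0.6]
width: 13.7
```

```bash
python3 st.py 614.5 296.7 80
```

```text
t 11.25 d [-1.2   0.77 19.41] yaw -0.2294 tiltfix_xy [-0.0025 -0.0029] z [-0.0034 -0.0017 -1.    ] [613.2 296.3  99.4] F [-0.2  0.1 -0.3] w 13.6 v 0.0296
```

move_arm([
  [-1.2,0.8,13,-0.002,-0.003,0],
])

```text
t: 11.33
ee_pos: [616.0, 297.5, 88.3]
orientation: [0.359, 3.118, 0.002]
ft_force: [1.3, 0.1, 0.2]
width: 14.0
```

```bash
python3 st.py 614.5 296.7 80
```

```text
t 11.4333 d [-1.11  0.81  4.33] yaw -0.2293 tiltfix_xy [-0.0025 -0.0025] z [-0.003  -0.0019 -1.    ] [613.2 296.2  84.3] F [ 0.  -0.4 -1.6] w 13.8 v 0.0264
```

move_arm([
  [-1,0.5,6,-0.002,-0.003,0],
])

```text
t: 11.52
ee_pos: [614.9, 296.8, 78.9]
orientation: [0.359, 3.119, 0.0]
ft_force: [0.3, -1.4, -0.4]
width: 13.7
```

```bash
python3 st.py 614.5 296.7 78
```

```text
t 11.6167 d [-0.65  0.77 -0.76] yaw -0.2293 tiltfix_xy [-0.0015 -0.0007] z [-0.001  -0.0013 -1.    ] [613.7 296.1  77.2] F [-0.2  0.  -0.4] w 14.0 v 0.0164
```

move_arm([
  [0,0,0.5,0,0,0],
  [0,0,0,0,0,0],
  [0,0,0,0,0,0],
  [0,0,0,0,0,0],
  [0,0,0,0,0,0],
], hand=-1)

```text
t: 12.03
ee_pos: [614.6, 296.5, 78.1]
orientation: [0.359, 3.12, -0.0]
ft_force: [-0.1, 0.6, -1.0]
width: 43.8
```

move_arm([
  [0,0,0,0,0,0],
  [0,0,0,0,0,0],
  [0,0,0,0,0,0],
  [0,0,0,0,0,0],
  [0,0,0,0,0,0],
])

```text
t: 12.45
ee_pos: [615.1, 296.7, 79.0]
orientation: [0.359, 3.119, 0.001]
ft_force: [0.6, 0.0, -0.7]
width: 77.0
```

```bash
python3 st.py 614.5 296.7 78;  python3 - <<'E'
from workcell import eyes
from h import *
d=eyes.get_image("side");pickle.dump(d,open("side9.pkl","wb"));crop(d,130,220,270,340,5,"s9c.png")
E
```

```text
t 12.55 d [ 0.52 -0.14  0.96] yaw -0.2294 tiltfix_xy [0.0007 0.0021] z [ 2.2e-03  2.0e-04 -1.0e+00] [615.  296.7  79. ] F [-0.8 -0.7 -0.2] w 85.0 v 0.002
```

View pics/s9c.png

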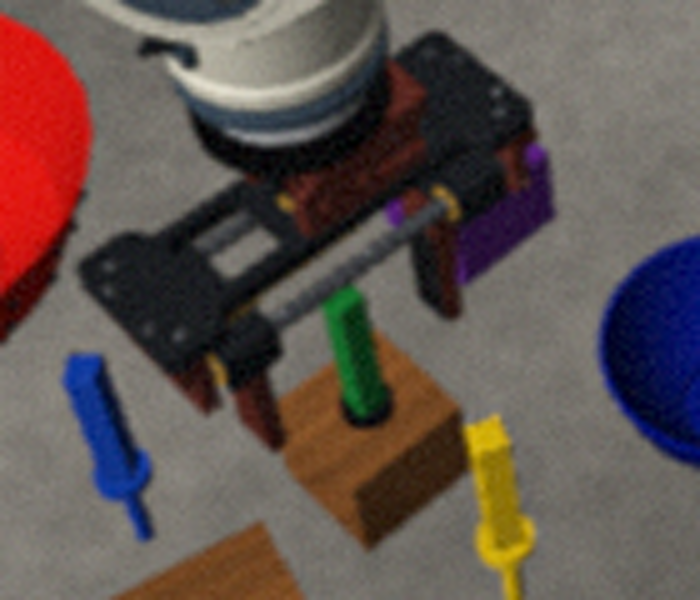

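move_arm([
  [0,0,-10,0,0,0],
  [0,0,-25,0,0,0],
  [0,0,-35,0,0,0],
  [0,0,-35,0,0,0],
  [0,0,-20,0,0,0],
])

```text
t: 13.02
ee_pos: [611.0, 294.9, 203.5]
orientation: [-0.358, -3.111, 0.01]
ft_force: [0.1, 0.3, -0.5]
width: 87.6
```

```bash
python3 st.py 571 -127.5 205
python3 - <<'E'
from workcell import eyes
from h import *
d=eyes.get_image("wrist");cv2.imwrite("pics/w10.png",d["frame"][:,:,::-1])
E
```

```text
t 13.1167 d [ -55.81 -421.46    1.68] yaw -0.2293 tiltfix_xy [-0.0046 -0.0047] z [-0.0057 -0.0034 -1.    ] [612.5 295.6 205. ] F [ 0.4 -0.6  0.4] w 88.0 v 0.0556
```

View pics/w10.png

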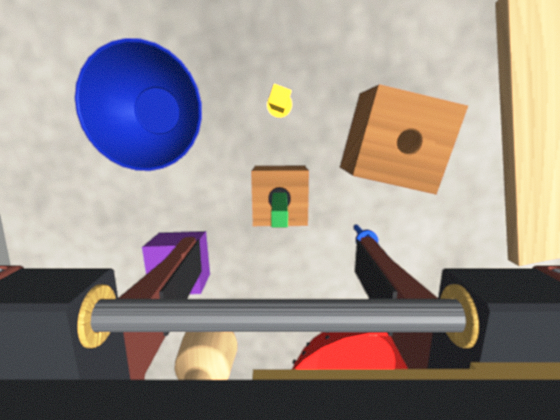

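The stylus stands in its block at (280,205). On to the cartridge.

move_arm([
  [-6,-25,-3,-0.004,-0.004,0.01],
  [-6,-41,0,0,0,0.01],
  [-6,-41,0,0,0,0],
  [-6,-41,0,0,0,0],
  [-6,-41,0,0,0,0],
])

```text
t: 13.58
ee_pos: [591.1, 107.0, 200.1]
orientation: [-0.373, -3.109, 0.004]
ft_force: [0.7, -1.6, 0.7]
width: 87.8
```

```bash
python3 st.py 571 -127.5 205
```

```text
t 13.6833 d [ -36.9  -228.81   -4.26] yaw -0.2445 tiltfix_xy [-0.0058 -0.0109] z [-0.012  -0.003  -0.9999] [590.5 103.4 199.8] F [-0.4 -0.1 -0.1] w 87.9 v 0.0695
```

move_arm([
  [-6,-25,0,0,0,0.01],
  [-6,-41,0,0,0,0],
  [-6,-41,0,0,0,0],
  [-6,-41,0,0,0,0],
])

```text
t: 14.02
ee_pos: [574.6, -44.3, 195.8]
orientation: [-0.389, -3.1, 0.004]
ft_force: [0.9, -0.7, 0.3]
width: 87.9
```

```bash
python3 st.py 571 -127.5 205
```

```text
t 14.1167 d [-16.9  -77.88  -9.08] yaw -0.2557 tiltfix_xy [-0.0061 -0.0176] z [-0.0186 -0.0014 -0.9998] [574.2 -47.9 195.7] F [-0.7  0.1 -0.5] w 87.9 v 0.0775
```

move_arm([
  [-6,-30,-8,-0.006,-0.018,0.007],
  [-8,-30,0,0,0,0],
  [0,-14,0,0,0,0],
])

```text
t: 14.37
ee_pos: [568.2, -121.6, 200.9]
orientation: [-0.41, -3.111, -0.003]
ft_force: [0.5, 0.1, 0.1]
width: 87.8
```

```bash
python3 st.py 571 -127.5 205
python3 - <<'E'
from workcell import eyes
from h import *
d=eyes.get_image("wrist");pickle.dump(d,open("wrist11.pkl","wb"));cv2.imwrite("pics/w11.png",d["frame"][:,:,::-1]);crop(d,120,140,340,300,3.5,"w11c.png")
E
```

```text
t 14.4667 d [-5.21 -5.44 -4.29] yaw -0.2634 tiltfix_xy [ 0.0017 -0.0051] z [-0.0045  0.003  -1.    ] [ 567.4 -120.9  200.7] F [-0.3 -0.7 -0.3] w 87.7 v 0.0421
```

View pics/w11c.png

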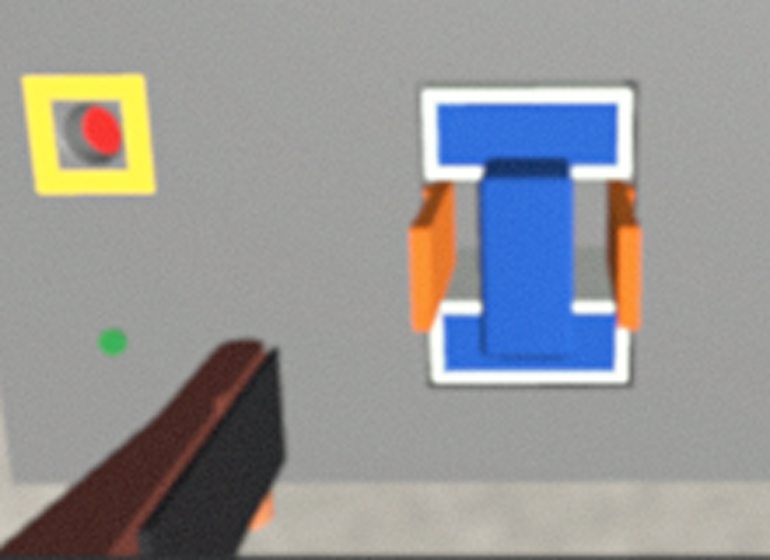

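Run:
```python
from h import *
from workcell import ctrl
d=load("wrist11")
g=lambda L,z:np.array([p3(d,120+u/3.5,140+v/3.5,z) for u,v in L])
B=g([(421,87),(634,87),(632,384),(430,384)],72);N=g([(482,176),(573,176),(575,358),(482,356)],102);T=g([(410,228),(640,225),(637,328),(415,330)],110)
for n,x in(("body",B),("neck",N),("tabs",T)):
    print(n,x.mean(0).round(1),"L",np.linalg.norm(np.diff(x[[0,1,2,3,0]],axis=0),axis=1).round(1),"yaw",[round(np.arctan2(-(x[j]-x[i])[0],(x[j]-x[i])[1]),3) for i,j in((0,1),(3,2))])
print("recess",g([(88,134)],70))
```

```text
body [ 572.5 -128.9   72. ] L [57.3 85.6 58.4 85.5] yaw [np.float64(-0.264), np.float64(-0.265)]
neck [ 572.  -128.5  102. ] L [22.4 47.7 24.  47.2] yaw [np.float64(-0.264), np.float64(-0.287)]
tabs [ 572.1 -129.   110. ] L [55.6 26.3 55.1 26.1] yaw [np.float64(-0.251), np.float64(-0.255)]
recess [[ 512.24642296 -237.64304458   70.        ]]
```

move_arm([
  [-5.5,-6,10,0.002,-0.005,0],
  [0,0,25,0,0,0],
  [0,0,20,0,0,0],
])

```text
t: 14.77
ee_pos: [575.5, -124.2, 146.8]
orientation: [0.406, 3.106, -0.0]
ft_force: [-0.2, 0.9, -0.3]
width: 87.8
```

```bash
python3 st.py 571.8 -128.5 79
```

```text
t 14.8667 d [ 0.34 -5.18 65.7 ] yaw -0.2594 tiltfix_xy [0.0008 0.0022] z [ 2.4e-03  2.0e-04 -1.0e+00] [ 573.3 -123.6  144.7] F [-0.2  0.4  0.5] w 87.7 v 0.0567
```

move_arm([
  [0.3,-5.5,15,0.001,0.002,0.002],
])

```text
t: 14.95
ee_pos: [573.8, -127.8, 131.3]
orientation: [0.406, 3.111, -0.001]
ft_force: [0.1, 0.2, 0.7]
width: 88.1
```

```bash
python3 st.py 571.8 -128.5 79
python3 - <<'E'
from workcell import eyes
from h import *
d=eyes.get_image("wrist");pickle.dump(d,open("wrist12.pkl","wb"));cv2.imwrite("pics/w12.png",d["frame"][:,:,::-1])
E
```

```text
t 15.05 d [-1.66 -0.26 49.02] yaw -0.2604 tiltfix_xy [-0.0003 -0.0037] z [-3.6e-03  7.0e-04 -1.0e+00] [ 570.4 -127.9  128. ] F [-0.4  0.3  0.2] w 87.7 v 0.0311
```

View pics/w12.png

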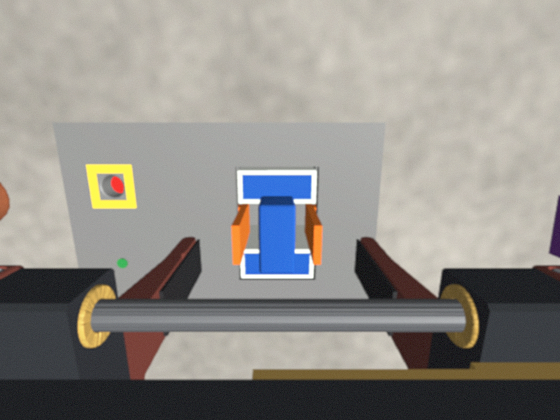

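move_arm([
  [-1.5,-0.5,13,0,-0.003,0.002],
])

```text
t: 15.18
ee_pos: [574.6, -128.8, 118.8]
orientation: [0.41, 3.109, -0.001]
ft_force: [1.0, -0.7, -0.1]
width: 87.9
```

```bash
python3 st.py 571.8 -128.5 79
```

```text
t 15.2833 d [ 0.46 -0.28 37.09] yaw -0.2623 tiltfix_xy [-0.      0.0002] z [ 2.e-04 -1.e-04 -1.e+00] [ 572.3 -128.3  116.1] F [ 0.7 -0.5 -0.3] w 87.8 v 0.0269
```

move_arm([
  [0,0,14,0,0,0],
])

```text
t: 15.37
ee_pos: [574.4, -128.5, 104.9]
orientation: [0.41, 3.11, -0.001]
ft_force: [0.8, -0.7, -0.3]
width: 88.0
```

```bash
python3 st.py 571.8 -128.5 79
```

```text
t 15.4667 d [-0.17 -0.59 22.94] yaw -0.262 tiltfix_xy [-0.     -0.0012] z [-1.2e-03  3.0e-04 -1.0e+00] [ 571.8 -127.9  101.9] F [-0.4  0.4 -0.8] w 88.0 v 0.0236
```

move_arm([
  [0,-0.6,14,0,-0.001,0],
])

```text
t: 15.55
ee_pos: [573.6, -128.7, 90.7]
orientation: [0.41, 3.111, -0.001]
ft_force: [0.3, -0.6, 0.0]
width: 87.8
```

```bash
python3 st.py 571.8 -128.5 79
```

```text
t 15.65 d [-0.9  -0.09  8.77] yaw -0.2619 tiltfix_xy [-0.    -0.002] z [-1.9e-03  5.0e-04 -1.0e+00] [ 571.  -128.2   87.8] F [-0.7 -0.7 -0.1] w 87.7 v 0.0238
```

move_arm([
  [0,-0.5,7,0,-0.001,0],
])

```text
t: 15.73
ee_pos: [571.9, -128.8, 82.4]
orientation: [0.41, 3.113, -0.0]
ft_force: [0.4, -0.1, 0.6]
width: 87.7
```

```bash
python3 st.py 571.8 -128.5 79
python3 - <<'E'
from workcell import eyes
from h import *
d=eyes.get_image("scene");pickle.dump(d,open("scene13.pkl","wb"));crop(d,200,90,320,230,4,"sc13.png")
d=eyes.get_image("wrist");cv2.imwrite("pics/w13.png",d["frame"][:,:,::-1])
E
```

```text
t 15.8333 d [-1.14  0.41  1.79] yaw -0.2619 tiltfix_xy [-0.0001 -0.0015] z [-1.4e-03  3.0e-04 -1.0e+00] [ 570.6 -128.6   80.8] F [0.  0.1 0.3] w 88.3 v 0.0098
```

View pics/sc13.png

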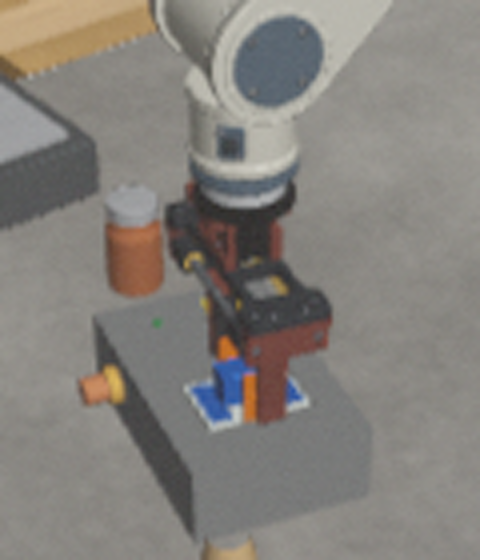

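View pics/w13.png

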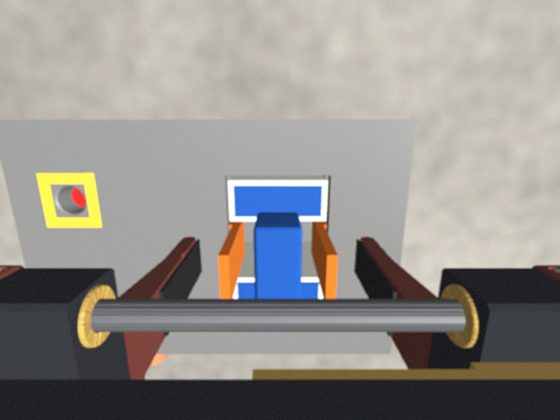

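move_arm([
  [-1,0,1.5,0,-0.001,0],
  [0,0,0,0,0,0],
  [0,0,0,0,0,0],
  [0,0,0,0,0,0],
  [0,0,0,0,0,0],
], hand=1)

```text
t: 16.35
ee_pos: [573.0, -129.3, 81.2]
orientation: [0.41, 3.112, -0.0]
ft_force: [0.0, 0.8, 0.5]
width: 57.9
```

```bash
python3 st.py 571.8 -128.5 79
```

```text
t 16.45 d [1.41 0.41 2.18] yaw -0.262 tiltfix_xy [0.     0.0026] z [ 2.5e-03 -7.0e-04 -1.0e+00] [ 573.  -129.3   81.2] F [-0.2  0.8  1.1] w 50.1 v 0.002
```

move_arm([
  [0,0,0,0,0,0],
])

```text
t: 16.53
ee_pos: [573.0, -129.3, 81.2]
orientation: [0.41, 3.112, -0.001]
ft_force: [1.0, -0.5, -0.4]
width: 43.2
```

```bash
python3 st.py 571.8 -128.5 79;python3 st.py 571.8 -128.5 79
```

```text
t 16.6333 d [1.4  0.43 2.2 ] yaw -0.2619 tiltfix_xy [-0.      0.0026] z [ 2.5e-03 -7.0e-04 -1.0e+00] [ 573.  -129.3   81.2] F [ 0.6 -1.3  0.6] w 37.9 v 0.0024
t 16.7333 d [1.39 0.43 2.19] yaw -0.262 tiltfix_xy [0.     0.0026] z [ 2.5e-03 -7.0e-04 -1.0e+00] [ 573.  -129.3   81.2] F [ 0.4 -1.1  0.1] w 37.6 v 0.0021
```

```bash
python3 st.py 571.8 -128.5 79
python3 - <<'E'
from workcell import eyes
from h import *
d=eyes.get_image("wrist");cv2.imwrite("pics/w14.png",d["frame"][:,:,::-1])
d=eyes.get_image("scene");crop(d,200,130,320,230,6,"sc14.png")
E
```

```text
t 16.8333 d [1.38 0.45 2.18] yaw -0.262 tiltfix_xy [0.     0.0025] z [ 2.4e-03 -6.0e-04 -1.0e+00] [ 573.  -129.3   81.2] F [-0.2 -0.1  0.3] w 37.2 v 0.0017
```

View pics/w14.png

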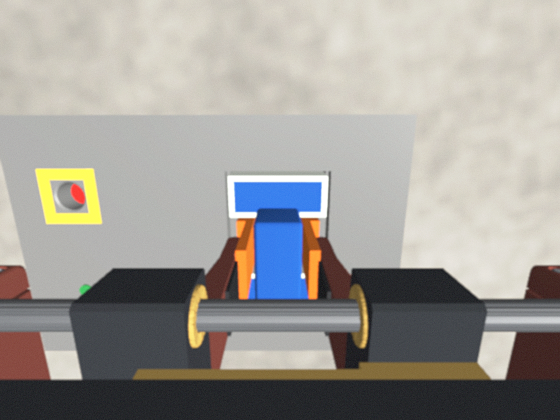

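View pics/sc14.png

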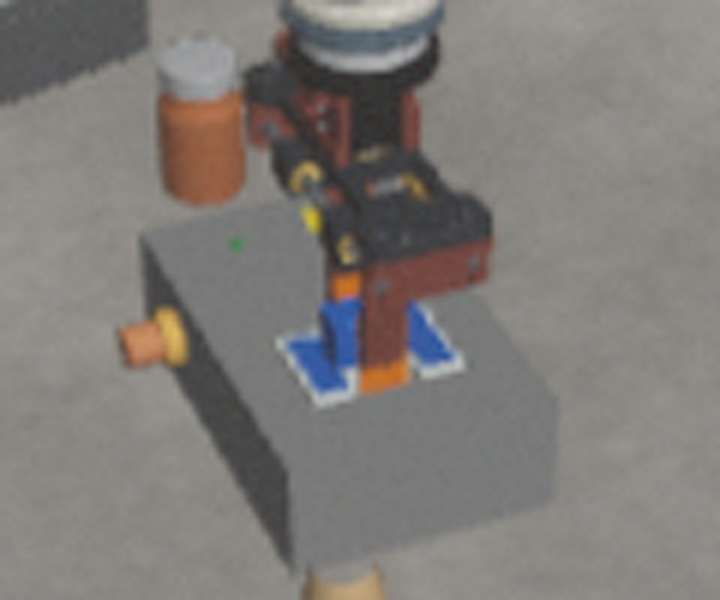

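move_arm([
  [0,0,-6,0,0,0],
])

```text
t: 17.02
ee_pos: [572.0, -129.0, 86.2]
orientation: [0.41, 3.115, -0.0]
ft_force: [-0.9, -0.3, -2.8]
width: 37.6
```

```bash
python3 st.py 573 -129.3 201
```

```text
t 17.1167 d [-2.0000e-01 -5.0000e-02 -1.1333e+02] yaw -0.2621 tiltfix_xy [0.     0.0029] z [ 2.9e-03 -7.0e-04 -1.0e+00] [ 573.1 -129.3   87.7] F [ 1.2  0.3 -3.4] w 37.7 v 0.0151
```

move_arm([
  [0,0,-10,0,0,0],
])

```text
t: 17.2
ee_pos: [571.7, -128.9, 96.4]
orientation: [-0.41, -3.114, -0.0]
ft_force: [-0.6, 0.2, -3.0]
width: 37.7
```

```bash
python3 st.py 573 -129.3 201
```

```text
t 17.3 d [ 4.500e-01 -8.000e-02 -1.019e+02] yaw -0.262 tiltfix_xy [0.0001 0.0049] z [ 0.0048 -0.0012 -1.    ] [ 573.9 -129.5   99.1] F [ 0.9 -0.3 -2.1] w 37.3 v 0.0249
```

move_arm([
  [0.5,0,-12,0,0.004,0],
])

```text
t: 17.38
ee_pos: [572.0, -129.0, 109.8]
orientation: [-0.41, -3.113, -0.0]
ft_force: [-1.4, -0.1, -3.5]
width: 37.3
```

```bash
python3 st.py 573 -129.3 201
```

```text
t 17.4833 d [  1.36  -0.12 -88.28] yaw -0.262 tiltfix_xy [0.0002 0.0042] z [ 4.1e-03 -9.0e-04 -1.0e+00] [ 574.7 -129.6  112.7] F [-0.  -1.  -2.8] w 37.7 v 0.0325
```

move_arm([
  [0,0,-12,0,0.001,0],
])

```text
t: 17.57
ee_pos: [573.2, -129.3, 123.3]
orientation: [-0.41, -3.115, -0.0]
ft_force: [0.1, -0.1, -3.4]
width: 37.8
```

```bash
python3 st.py 573 -129.3 201
```

```text
t 17.6667 d [  2.19  -0.12 -74.6 ] yaw -0.262 tiltfix_xy [0.0002 0.0054] z [ 0.0053 -0.0012 -1.    ] [ 575.5 -129.8  126.4] F [-1.9  0.2 -2.4] w 37.4 v 0.0212
```

move_arm([
  [0,0,-12,0,0.002,0],
])

```text
t: 17.75
ee_pos: [573.9, -129.4, 136.9]
orientation: [-0.41, -3.115, -0.0]
ft_force: [0.3, -0.3, -2.3]
width: 37.3
```

```bash
python3 st.py 573 -129.3 201
```

```text
t 17.85 d [  2.74  -0.13 -61.34] yaw -0.262 tiltfix_xy [0.0002 0.0048] z [ 0.0047 -0.001  -1.    ] [ 576.  -129.9  139.7] F [-3.   2.1 -2.1] w 37.4 v 0.0218
```

move_arm([
  [2.5,0,-12,0,0.004,0],
])

```text
t: 17.93
ee_pos: [572.2, -129.0, 149.8]
orientation: [-0.41, -3.112, -0.001]
ft_force: [0.1, -0.1, -3.8]
width: 37.7
```

```bash
python3 st.py 573 -129.3 201
```

```text
t 18.0333 d [  1.19  -0.16 -48.43] yaw -0.262 tiltfix_xy [0.0003 0.0034] z [ 3.3e-03 -6.0e-04 -1.0e+00] [ 574.4 -129.5  152.6] F [ 1.  -0.7 -2.7] w 37.5 v 0.0296
```

move_arm([
  [1,0,-20,0,0.003,0],
])

```text
t: 18.12
ee_pos: [571.2, -128.7, 169.2]
orientation: [-0.41, -3.11, -0.001]
ft_force: [-0.9, 1.1, -4.5]
width: 37.5
```

```bash
python3 st.py 573 -129.3 201
```

```text
t 18.2167 d [  1.94  -0.22 -26.9 ] yaw -0.2619 tiltfix_xy [0.0004 0.0048] z [ 4.8e-03 -9.0e-04 -1.0e+00] [ 575.1 -129.6  174.1] F [ 0.5 -0.2 -3.2] w 37.3 v 0.0437
```

move_arm([
  [1,0,-20,0,0.003,0],
])

```text
t: 18.3
ee_pos: [572.0, -128.9, 190.5]
orientation: [-0.41, -3.111, -0.001]
ft_force: [-0.9, 0.2, -4.6]
width: 37.6
```

```bash
python3 st.py 573 -129.3 201
```

```text
t 18.4 d [ 2.77 -0.25 -5.55] yaw -0.262 tiltfix_xy [0.0004 0.0065] z [ 0.0064 -0.0013 -1.    ] [ 575.8 -129.8  195.5] F [ 1.   0.4 -3.1] w 37.4 v 0.0395
```

move_arm([
  [2,0,-7,0,0.006,0],
])

```text
t: 18.48
ee_pos: [573.1, -129.1, 200.7]
orientation: [-0.41, -3.114, -0.001]
ft_force: [-0.2, 0.6, -3.4]
width: 37.8
```

```bash
python3 st.py 573 -129.3 201;python3 st.py 573 -129.3 201; python3 st.py 573 -129.3 201
python3 - <<'E'
from workcell import eyes
from h import *
for n in("scene","side","wrist"):
    d=eyes.get_image(n);pickle.dump(d,open(n+"15.pkl","wb"));cv2.imwrite(f"pics/{n}15.png",d["frame"][:,:,::-1])
E
```

```text
t 18.5833 d [ 1.   -0.26  1.38] yaw -0.262 tiltfix_xy [0.0005 0.0011] z [ 1.2e-03  2.0e-04 -1.0e+00] [ 574.  -129.3  202.4] F [ 0.7  0.1 -2.9] w 37.6 v 0.0163
t 18.6833 d [ 0.49 -0.22  0.68] yaw -0.262 tiltfix_xy [ 0.0004 -0.0001] z [-0.e+00  4.e-04 -1.e+00] [ 573.5 -129.2  201.7] F [-0.2  0.2 -3.8] w 37.5 v 0.0037
t 18.7833 d [ 0.31 -0.22  0.58] yaw -0.262 tiltfix_xy [ 0.0004 -0.0007] z [-6.e-04  6.e-04 -1.e+00] [ 573.4 -129.2  201.6] F [-0.4 -0.4 -2.1] w 37.3 v 0.002
```

View pics/scene15.png

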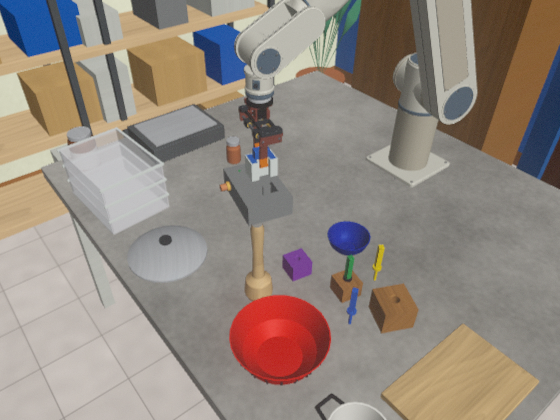

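View pics/side15.png

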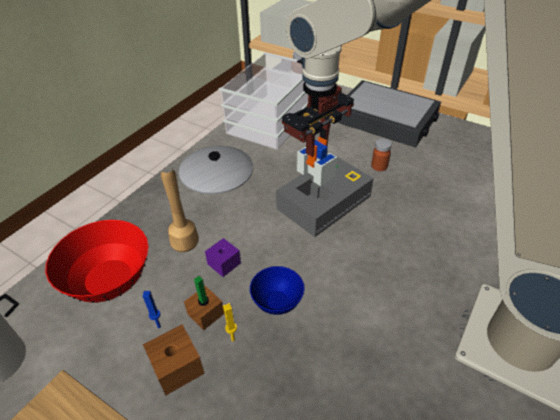

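View pics/wrist15.png

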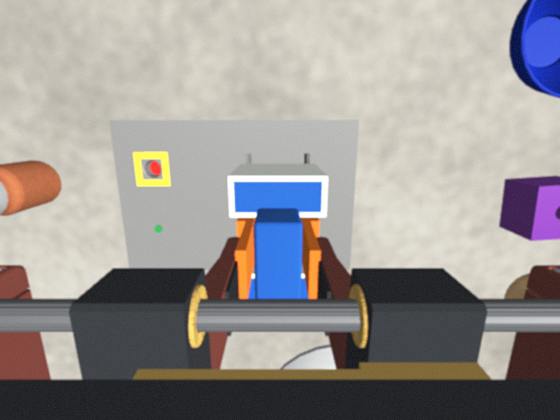

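```bash
python3 -c "
from workcell import ctrl
print(ctrl.close_job())"
```

```text
the job is handed in; nothing more can be done
None
```

I carried out the whole job and handed it in at about t = 19 s of the 58 s allowed. No verdict is reported, so the results below rest on my own readings.

- **Stop button:** I gripped the green stylus from the small brown block and pressed the red button down to its hard stop. The wrist force was about 20 N, held for over 0.2 s. I could not read the button joint directly. In the last picture the button's red face shows in the recess as before and nothing is pressing on it.
- **Stylus:** It is back upright in its block with the collar on the block's top, let go. The last side and scene pictures show this.
- **Cartridge:** I pinched both catches while it was seated and lifted it straight out. It is held at TCP z 201.6 mm, which puts its underside about 60 mm above the unit's top by the amount lifted. Tool tilt is under 0.001 rad, and the arm was still (joint speeds about 0.002 rad/s).
- **Bystanders:** The bowl, spice jar and masher show no change of position in the last pictures.

**Readings that disagreed:**
- The finger opening read 37.4 mm on the pinched catches, where 40 mm was expected. I took this as give in the pads or stops.
- Near the top of the well there was a brief sideways force of about 3 N. It went away after I corrected by 2.5 mm.
- The cameras differed by 2 to 3 mm on the recess and hole positions, so I centred on the wrist view.

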